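# Pry up a heavy marble slab and slip a packing piece under its front edge

### The job

With the pry bar on its fulcrum, lever up the front edge of the heavy marble slab, slide the pressed-down bar sideways under the keeper's lip and let go, so that the slab stays up. Slip the wooden packing piece, tongue first, under the slab's front edge in its right half (right of the bar, between the front feet) until its shoulder meets the edge. Then unhook the bar, lower the slab gently onto the packing and draw the bar fully out, leaving it lying on the stand; do not shove the slab, touch it with the robot, grind the bar into the block, or disturb anything else.

Things in the scene. Friction and masses are not known exactly. Their poses are not given: they have to be found in the camera images.
- block: Fixed butcher's block, 450x370x36 mm, pale wood; its top is 36 mm above the sideboard. The stand, the bar and the slab are on it. Origin: centre of its underside.
- stand: Fixed steel lever stand on the block. Origin on the block's top, under the fulcrum line; x points to the slab, y to the left, z up. Fulcrum: a roll along y, y -37 to 29 mm, top 16 mm above the block. A 4 mm plate lies behind it to x -118 mm.
- stand_fulcrum (a point): Middle of the top line of the fulcrum roll, 16 mm above the block's top.
- stand_lip (a point): Keeper: free (right) edge of the lip's underside, 18.5 mm above the block, 95 mm behind the fulcrum. The lip is 22 mm long along x and 8 mm thick, reaches left 13 mm from this point to the inner face of its post (y +9.5 mm in the stand). The bar's strap goes under it from the right; the loaded bar then presses up against it.
- slab: Loose marble slab, 150 (x) x 220 (y) x 40 mm, about 3.4 kg (varies), on four rubber feet 14 mm high (radius 10, at x +-60, y +-97 mm). Origin between the feet at their soles; z up, x away from the robot; front edge at x -75 mm. A bun stands on its rear.
- slab_pry (a point): Front lower edge of the slab, 40 mm left of its middle: where the blade goes under. The edge is 14 mm above the block when the slab is down; about 26 mm when the bar is hooked with its blade 15 to 20 mm under the edge.
- slab_bay (a point): Front lower edge of the slab, 40 mm right of its middle: the place for the packing piece.
- bar: Loose steel pry bar, 242 mm long, 0.26 kg. Origin on its flat underside; x to the tip, z up. Strap x -170 to 45 mm, 16 wide, 8 thick; blade to x 72 mm, 20 wide, 5 thick. It starts lying over the fulcrum, its knob end down on the block, its tip short of the slab.
- bar_knob (a point): Centre of the wooden ball knob, diameter 28 mm, on a 12 mm neck, at x -155, z 30 mm in the bar. Pinch it across the bar (along the bar's y); the bar then pivots freely in pitch between the fingers.
- bar_tip (a point): Tip of the blade, x 72 mm in the bar, mid-thickness.
- bar_keep (a point): Top of the strap, x -95 mm in the bar: the part that goes under the keeper's lip.
- packing: Loose wooden packing piece, 90 g. Origin at its underside below the shoulder face (x = 0). Tongue: x 0 to 39 mm, 36 mm wide, 20 mm high (13 mm high from x 26 mm on). Head: x -42 to 0 mm, 32 mm wide (y), 50 mm high.
- packing_seat (a point): Foot of the shoulder face, where it rises from the tongue's top: 20 mm above the underside, in the middle of the width. It meets the slab's front lower edge when the packing is home.
- packing_grip (a point): Inside the head, 34 mm above the underside, 24 mm behind the shoulder face: grasp here from above across the 32 mm width (along the packing's y).
- brioche_bun_1: A coiled bun, 66x65x42 mm, standing loose on the rear half of the slab; it stays there. Origin: centre of its underside.
- jam_jar_1: Bystander, to be left alone: a squat jam jar, 60x60x70 mm. Origin: centre of its underside.
- jam_jar_2: Bystander, to be left alone: a squat jam jar, 60x60x70 mm. Origin: centre of its underside.
- mug_1: Bystander, to be left alone: a mug, 79x109x98 mm. Origin: centre of its underside.
- menu_card: Bystander, to be left alone: a small card upright in a wooden foot, 45x78x62 mm. Origin: centre of its underside.
- pastry_mid_2: Bystander, to be left alone: a glazed pastry, 86x85x34 mm. Origin: centre of its underside.
- choc_muffin_1: Bystander, to be left alone: a dark muffin in a fluted case, 77x80x59 mm. Origin: centre of its underside.
Things that resemble listed ones, but are neither listed nor needed, are in the scene too. What is shaped like the packing but turquoise is not meant.

How it is judged:
By the outcome, as a careful person would: the job done as asked, in the order asked, and still so for the second after the job is handed in, with the robot touching nothing.
It also fails if it takes over 72 s, if anything falls off the work surface, if the arm or the gripper's body presses on something with over 40 N, if the wrist force passes 120 N, or if a joint passes its speed limit or range.

### The arm

A 6-joint arm with a two-finger parallel gripper is mounted at the origin on a cart in front of the work surface, level with it; the furniture and walls round the work are solid. World frame = base frame: x ahead of the robot, y to its left, z up, the work surface at z = 0. Lengths are in m, angles in rad, forces in N, time in s.
With the tool pointing down it reaches from about 0.425 to 0.95 m from the base axis. Payload 3.5 kg.
Tool frame: the origin (TCP) lies at the very end of the fingers, on their centre line; the grasp point (between the pads) lies 19 mm behind it; z points along the fingers, y is the line along which they close (so a half turn about z gives the same grasp; the last joint's range is limited). The gripper opens to 85 mm and grips with 20 to 120 N. Pads are 22 mm wide; open, the fingers measure 114 mm over their backs; the gripper's body (76 mm by 85 mm) begins 54 mm behind the grasp point. The pads swing forward as they close: fully open they stand 13 mm farther back than shut.
Start: joints at [1.098, 0.286, 1.577, -0, 1.279, -0.15], TCP at [0.214, 0.64, 0.205] pointing down, gripper open.
Joint ranges: [-2.77, 2.77], [-0.9, 2.22], [0.21, 2.48], [-1.53, 4.67], [0.24, 2.81], [-2.84, 2.84]. Speed limits (rad/s): [2.79, 2.79, 3.14, 3.14, 3.14, 3.14].

### API

Orientations are given as a unit quaternion [x, y, z, w].
In Python, from plant import ctrl, optics, sign_off gives the robot as it stands.
- The arm moves only by the shell command python3 -m creep 'ROWS' [FORCE]. ROWS is JSON, a list of rows, each an object of numbers: "x", "y", "z": the shift along the tool's x, y, z in mm; "rx", "ry", "rz": the turn, a rotation vector about the tool's x, y, z in degrees; "grip": the opening, from 0 (shut) to 1 (fully open). In form: [{"x": .., "y": .., "z": .., "rx": .., "ry": .., "rz": .., "grip": ..}, ...]. A call has exactly 10 rows; each row shifts and turns the commanded pose from where the row before left it, along the tool's axes as they then stand; what a row does not reach is not made up. A row lasts 1/12 s, in which the tool goes at most 41.7 mm and 7.16 degrees, less where a joint would pass 70% of its speed; a pose out of reach is approached as far as the arm can. A call with a gripper value outside its range is refused whole. The fingers move at their own pace and stop on an object; FORCE is the grip in N (left out, the last holds). Time passes only in rows, so rows that do not move let the fingers close, or fill a call up. It gives the time, the measured TCP pose, the force, the opening and the grip force at its end, in the units of the state.
- ctrl.get_state(): the state, without advancing time (a new reading comes with each control period).
- optics.read_camera(name): name is "scene" or "side" or "wrist"; returns a dict with "color" (400x640x3 uint8, blue, green, red), "K" (3x3 intrinsics, pixels), "R" (3x3) and "t" (3): a world point X has camera coordinates R X + t. Camera axes: x right, y down, z forward; pixel columns grow to the right and rows downward; lengths in m; the calibration is good to about 2 mm. A picture is of the moment at which its call begins. There is no depth.
- sign_off(): hands the job in; it is judged then, once.
The state is a dict: "time": time; "qpos": joint angles; "dq": joint speeds; "joint_efforts": joint torques, N m; "eef_pos": TCP position; "tcp_rot": TCP orientation; "contact_force": force on the tool from outside, world axes, zero at the start; "wrist_torque": the same for the moment, N m; "opening": opening from 0.0 (shut) to 1.0 (fully open); "finger_force": force on a finger pad.
Only numpy, scipy, OpenCV 4.12 (cv2) and the standard library are available. Lean on these libraries where they do the work, as an engineer would, in place of code of your own. Each camera call takes 0.05 s, during which the arm holds its last target. There are 200 camera calls.

## Working session

There is one attempt and no reset: what is moved stays moved. The work goes in short steps, Python scripts to look and compute and a shell command to move; the robot and the scene stay as the last step left them, time stands still between calls to the robot, and variables do not carry over. Pictures are saved under pics/ and viewed, at most 10 in all, crops included, and the job is handed in when it is done.

```bash
ls; mkdir -p pics; python3 - <<'E'
from plant import ctrl, optics
import cv2
s=ctrl.get_state();print(s)
for n in("scene","side"):
    d=optics.read_camera(n);cv2.imwrite(f"pics/{n}0.png",d["color"]);print(n,d["K"].tolist(),d["R"].round(4).tolist(),d["t"].round(4).tolist())
E
```

```text
pics
{'time': 0.0, 'qpos': array([ 1.09798319e+00,  2.87195597e-01,  1.57820659e+00,  1.49048083e-05,
        1.27859218e+00, -1.49995029e-01]), 'dq': array([ 2.83971668e-04, -1.66520884e-03, -3.13179382e-05, -4.02544298e-04,
       -9.73343745e-04, -1.07386632e-03]), 'joint_efforts': array([ 1.90652347e-03, -4.05990386e+01, -2.92626089e+01, -2.99738679e-05,
        5.88022638e-03, -2.77759042e-06]), 'eef_pos': array([0.2137655 , 0.63948643, 0.20311128]), 'tcp_rot': array([ 1.60711117e-01,  9.87000757e-01, -1.14091549e-03, -3.74728094e-04]), 'contact_force': array([ 0.01066776, -0.03864555,  0.326138  ]), 'wrist_torque': array([-0.02736844, -0.01565551,  0.00347648]), 'finger_force': 0.0, 'opening': 1.0032632865740778}
scene [[517.6042656300327, 0.0, 315.4963947357502], [0.0, 517.6042656300327, 192.1146434760094], [0.0, 0.0, 1.0]] [[0.4649, -0.8852, 0.0167], [-0.6568, -0.3575, -0.6639], [0.5937, 0.2977, -0.7476]] [-0.0929, 0.5728, 1.3823]
side [[448.59249919089336, 0.0, 314.48522574638235], [0.0, 448.59249919089336, 202.1520880233274], [0.0, 0.0, 1.0]] [[-0.9706, -0.2396, -0.025], [-0.0985, 0.4895, -0.8664], [0.2198, -0.8384, -0.4987]] [0.6364, 0.0175, 1.7974]
```

View pics/scene0.png

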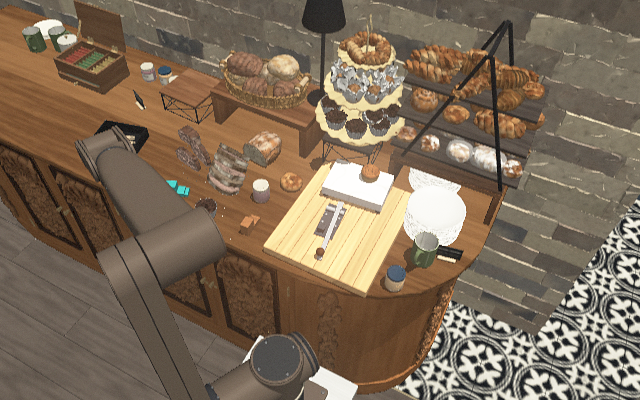

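View pics/side0.png

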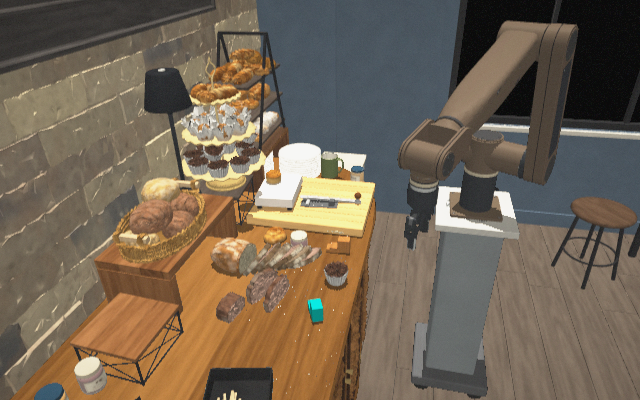

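The block and slab appear at about (335,230) and (357,185) in the scene view. The bar's knob is near (320,253). The brown packing is near (250,224), and the turquoise decoy is at (178,187). Next I'll enlarge these areas.

```bash
python3 - <<'E'
import cv2
a=cv2.imread("pics/scene0.png")[155:295,225:405];cv2.imwrite("pics/sc1.png",cv2.resize(a,None,fx=4.25,fy=4.25,interpolation=cv2.INTER_CUBIC))
a=cv2.imread("pics/side0.png")[160:262,240:385];cv2.imwrite("pics/si1.png",cv2.resize(a,None,fx=5.5,fy=5.5,interpolation=cv2.INTER_CUBIC))
E
```

```text
(no output)
```

View pics/sc1.png

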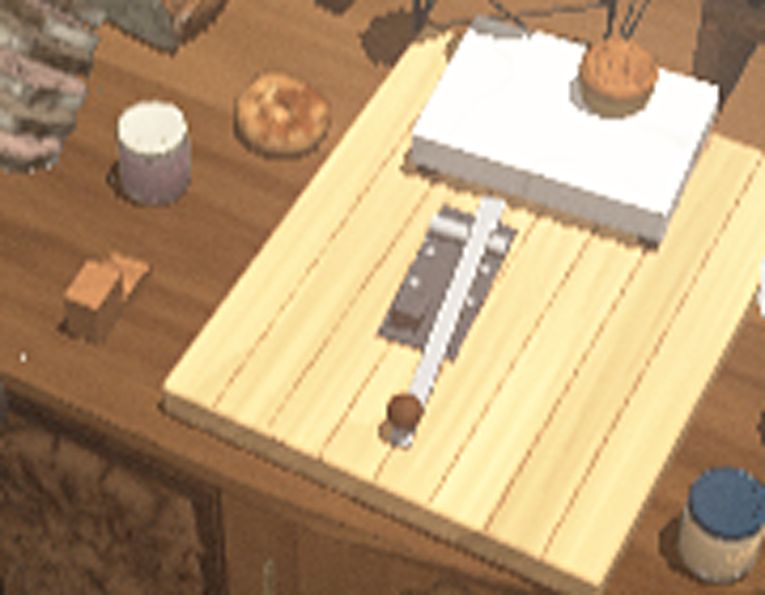

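View pics/si1.png

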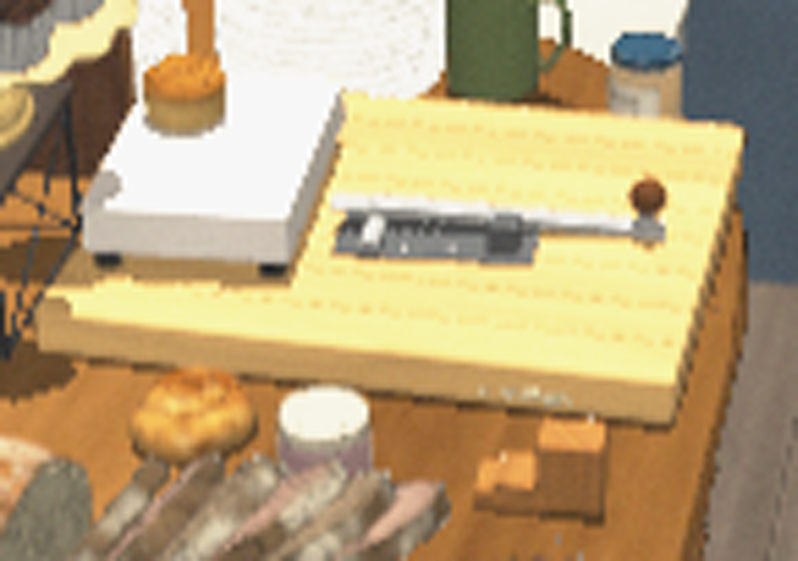

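```bash
cat > h.py <<'E'
import numpy as np, cv2
from plant import ctrl, optics
from scipy.spatial.transform import Rotation as Ro
C={"scene":([[517.604,0,315.496],[0,517.604,192.115],[0,0,1]],[[0.4649,-0.8852,0.0167],[-0.6568,-0.3575,-0.6639],[0.5937,0.2977,-0.7476]],[-0.0929,0.5728,1.3823]),
"side":([[448.592,0,314.485],[0,448.592,202.152],[0,0,1]],[[-0.9706,-0.2396,-0.025],[-0.0985,0.4895,-0.8664],[0.2198,-0.8384,-0.4987]],[0.6364,0.0175,1.7974])}
def hit(c,u,v,z):
    K,R,t=map(np.array,c if not isinstance(c,str) else C[c])
    d=R.T@np.linalg.inv(K)@[u,v,1]; o=-R.T@t
    return (o+d*(z-o[2])/d[2])*1000
def proj(c,X):
    K,R,t=map(np.array,c if not isinstance(c,str) else C[c])
    p=K@(R@(np.array(X)/1000.)+t); return p[:2]/p[2]
def tri(pts):
    A=[];b=[]
    for c,u,v in pts:
        K,R,t=map(np.array,c if not isinstance(c,str) else C[c]); P=K@np.c_[R,t]
        for k,w in((0,u),(1,v)):
            r=P[k]-w*P[2]; A.append(r[:3]); b.append(-r[3])
    return np.linalg.lstsq(np.array(A),np.array(b),rcond=None)[0]*1000
def sc(u,v): return 225+(u+.5)/4.25-.5,155+(v+.5)/4.25-.5
def si(u,v): return 240+(u+.5)/5.5-.5,160+(v+.5)/5.5-.5
E
python3 - <<'E'
from h import *
for n,f,u,v,z in [("blkFL","sc",166,388,36),("blkFR","sc",600,582,36),("slFL","sc",413,135,90),("slFR","sc",662,213,90),("slRR","sc",718,88,90),("knob","sc",404,410,67),("tip","sc",491,203,60),("fulL","sc",435,217,52),("fulR","sc",512,240,52),("plateBL","sc",381,338,40),("plateBR","sc",455,358,40),
("pk1","sc",66,293,50),("pk2","sc",92,258,50),("pk3","sc",123,270,50),("pk4","sc",100,303,50),
("slFL","si",290,222,90),("slFR","si",342,95,90),("slRL","si",88,215,90),("knob","si",648,194,67),("tip","si",332,203,60),("blkFL","si",675,388,36),("blkFR","si",743,130,36),("plateBL","si",532,262,40),
("pk","si",540,420,50),("pk","si",605,422,50),("pk","si",603,460,50),("pk","si",540,455,50)]:
    c={"sc":"scene","si":"side"}[f]
    print(n,c,hit(c,*globals()[f](u,v),z/1000).round(0)[:2])
E
```

```text
blkFL scene [406. 300.]
blkFR scene [408. -63.]
slFL scene [685. 232.]
slFR scene [705.  21.]
slRR scene [854.  33.]
knob scene [455. 120.]
tip scene [674. 154.]
fulL scene [645. 190.]
fulR scene [653. 125.]
plateBL scene [524. 176.]
plateBR scene [534. 116.]
pk1 scene [438. 410.]
pk2 scene [478. 412.]
pk3 scene [479. 383.]
pk4 scene [443. 382.]
slFL side [680. 243.]
slFR side [696.  49.]
slRL side [821. 262.]
knob side [451. 115.]
tip side [674. 160.]
blkFL side [401. 313.]
blkFR side [404. -56.]
plateBL side [523. 181.]
pk side [476. 387.]
pk side [435. 381.]
pk side [430. 422.]
pk side [468. 425.]
```

```bash
python3 -m creep '[{"x":-28.4,"y":-24.9,"z":-3},{"x":-28.4,"y":-24.9,"z":-3},{"x":-28.4,"y":-24.9,"z":-3},{"x":-28.4,"y":-24.9,"z":-3},{"x":-28.4,"y":-24.9,"z":-3},{"x":-28.4,"y":-24.9,"z":-3},{"x":-28.4,"y":-24.9,"z":-3},{"x":-28.4,"y":-24.9,"z":-3},{"x":-28.4,"y":-24.9,"z":-3},{"x":-28.4,"y":-24.9,"z":-3}]' && python3 -m creep '[{"x":-28.4,"y":-24.9,"z":-3},{"x":-28.4,"y":-24.9,"z":-3},{"x":-28.4,"y":-24.9,"z":-3},{"x":-28.4,"y":-24.9,"z":-3},{"x":-28.4,"y":-24.9,"z":-3},{"rz":-5.5},{"rz":-5.5},{"rz":-5.5},{"rz":-5.5},{"rz":-5}]'
python3 - <<'E'
from h import *
d=optics.read_camera("wrist");cv2.imwrite("pics/w1.png",d["color"])
print(d["K"].tolist(),(-d["R"].T@d["t"]).round(3),d["R"].round(2).tolist());np.savez("w1",**d)
E
```

```text
[[347.29097211288, 0.0, 314.9773150618445], [0.0, 347.29097211288, 195.51947771688447], [0.0, 0.0, 1.0]] [0.149 0.663 0.373] [[0.32, 0.95, -0.0], [0.91, -0.31, 0.27], [0.25, -0.09, -0.96]]$[0]: bad value
```

View pics/w1.png

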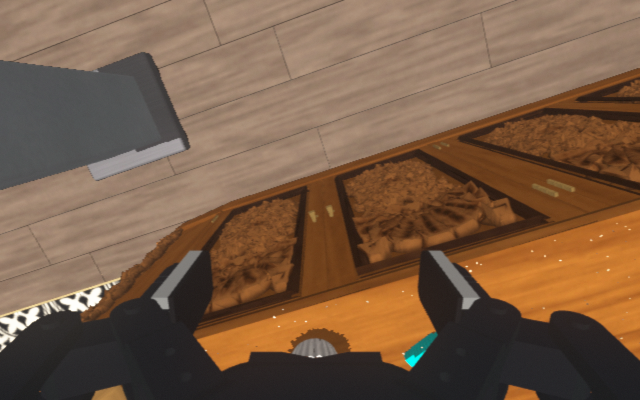

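The call was refused because rows seem to need every key. I'll also flip the tool so the wrist camera looks towards the slab.

```bash
A='x'; python3 -m creep '[{"x":0,"y":0,"z":0,"rx":0,"ry":0,"rz":7,"grip":1},{"x":0,"y":0,"z":0,"rx":0,"ry":0,"rz":7,"grip":1},{"x":0,"y":0,"z":0,"rx":0,"ry":0,"rz":7,"grip":1},{"x":0,"y":0,"z":0,"rx":0,"ry":0,"rz":7,"grip":1},{"x":0,"y":0,"z":0,"rx":0,"ry":0,"rz":7,"grip":1},{"x":0,"y":0,"z":0,"rx":0,"ry":0,"rz":7,"grip":1},{"x":0,"y":0,"z":0,"rx":0,"ry":0,"rz":7,"grip":1},{"x":0,"y":0,"z":0,"rx":0,"ry":0,"rz":7,"grip":1},{"x":0,"y":0,"z":0,"rx":0,"ry":0,"rz":7,"grip":1},{"x":0,"y":0,"z":0,"rx":0,"ry":0,"rz":7,"grip":1}]' 20
```

```text
time: 0.98
eef_pos: [0.2139, 0.6399, 0.2039]
tcp_rot: [0.7, 0.714, -0.001, 0.0]
contact_force: [0.2, -0.1, -0.4]
opening: 1.003
finger_force: 0.0
```

```bash
python3 -m creep '[{"z":-4,"rz":7,"grip":1},{"z":-4,"rz":7,"grip":1},{"z":-4,"rz":7,"grip":1},{"z":-4,"rz":7,"grip":1},{"z":-4,"rz":7,"grip":1},{"z":-4,"rz":7,"grip":1},{"z":-4,"rz":7,"grip":1},{"z":-4,"rz":7,"grip":1},{"z":-4,"rz":7,"grip":1},{"z":-4,"rz":7,"grip":1}]'
```

```text
$[0]: bad value
```

```bash
python3 -m creep '[{"x":0,"y":0,"z":-4,"rx":0,"ry":0,"rz":7,"grip":1},{"x":0,"y":0,"z":-4,"rx":0,"ry":0,"rz":7,"grip":1},{"x":0,"y":0,"z":-4,"rx":0,"ry":0,"rz":7,"grip":1},{"x":0,"y":0,"z":-4,"rx":0,"ry":0,"rz":7,"grip":1},{"x":0,"y":0,"z":-4,"rx":0,"ry":0,"rz":7,"grip":1},{"x":0,"y":0,"z":-4,"rx":0,"ry":0,"rz":7,"grip":1},{"x":0,"y":0,"z":-4,"rx":0,"ry":0,"rz":7,"grip":1},{"x":0,"y":0,"z":-4,"rx":0,"ry":0,"rz":7,"grip":1},{"x":0,"y":0,"z":-4,"rx":0,"ry":0,"rz":6.5,"grip":1},{"x":0,"y":0,"z":-4,"rx":0,"ry":0,"rz":6.5,"grip":1}]'
```

```text
time: 1.82
eef_pos: [0.214, 0.6399, 0.2441]
tcp_rot: [0.981, 0.192, -0.0, 0.0]
contact_force: [-0.5, 0.3, 0.3]
opening: 0.999
finger_force: 0.0
```

```bash
python3 -m creep '[{"x":1,"y":37.5,"z":0,"rx":0,"ry":0,"rz":0,"grip":1},{"x":1,"y":37.5,"z":0,"rx":0,"ry":0,"rz":0,"grip":1},{"x":1,"y":37.5,"z":0,"rx":0,"ry":0,"rz":0,"grip":1},{"x":1,"y":37.5,"z":0,"rx":0,"ry":0,"rz":0,"grip":1},{"x":1,"y":37.5,"z":0,"rx":0,"ry":0,"rz":0,"grip":1},{"x":1,"y":37.5,"z":0,"rx":0,"ry":0,"rz":0,"grip":1},{"x":1,"y":37.5,"z":0,"rx":0,"ry":0,"rz":0,"grip":1},{"x":1,"y":37.5,"z":0,"rx":0,"ry":0,"rz":0,"grip":1},{"x":1,"y":37.5,"z":0,"rx":0,"ry":0,"rz":0,"grip":1},{"x":1,"y":37.5,"z":0,"rx":0,"ry":0,"rz":0,"grip":1}]' && python3 -m creep '[{"x":1,"y":37.5,"z":0,"rx":0,"ry":0,"rz":0,"grip":1},{"x":1,"y":37.5,"z":0,"rx":0,"ry":0,"rz":0,"grip":1},{"x":1,"y":37.5,"z":0,"rx":0,"ry":0,"rz":0,"grip":1},{"x":1,"y":37.5,"z":0,"rx":0,"ry":0,"rz":0,"grip":1},{"x":1,"y":37.5,"z":0,"rx":0,"ry":0,"rz":0,"grip":1},{"x":0,"y":0,"z":0,"rx":0,"ry":0,"rz":6.8,"grip":1},{"x":0,"y":0,"z":0,"rx":0,"ry":0,"rz":6.8,"grip":1},{"x":0,"y":0,"z":0,"rx":0,"ry":0,"rz":0,"grip":1},{"x":0,"y":0,"z":0,"rx":0,"ry":0,"rz":0,"grip":1},{"x":0,"y":0,"z":0,"rx":0,"ry":0,"rz":0,"grip":1}]'
python3 - <<'E'
from h import *
d=optics.read_camera("wrist");cv2.imwrite("pics/w2.png",cv2.resize(d["color"],None,fx=1.25,fy=1.25,interpolation=cv2.INTER_CUBIC))
print((-d["R"].T@d["t"]).round(3),d["R"].round(2).tolist());np.savez("w2",**d)
E
```

```text
time: 2.65
eef_pos: [0.367, 0.2958, 0.2443]
tcp_rot: [0.981, 0.195, 0.0, 0.0]
contact_force: [0.1, 0.4, -0.3]
opening: 0.999
finger_force: 0.0
time: 3.48
eef_pos: [0.443, 0.1265, 0.2444]
tcp_rot: [0.997, 0.079, -0.0, -0.0]
contact_force: [0.0, 0.4, -0.5]
opening: 1.004
finger_force: 0.0
[0.511 0.138 0.414] [[0.16, -0.99, -0.0], [-0.95, -0.15, 0.27], [-0.27, -0.04, -0.96]]
```

View pics/w2.png

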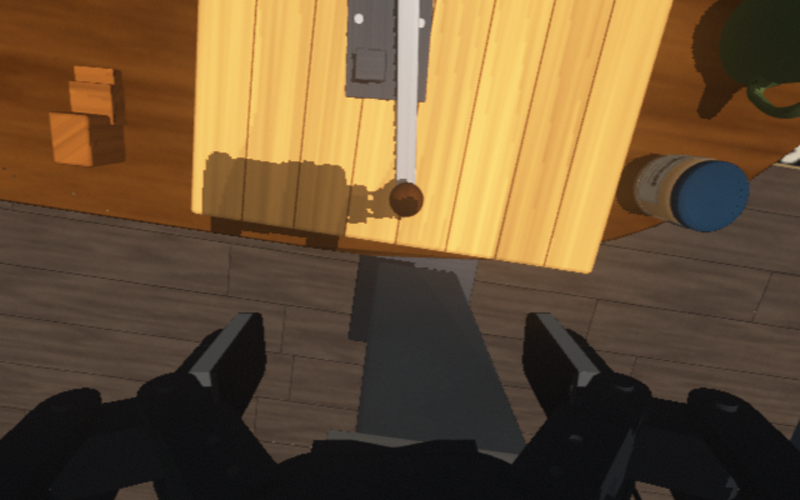

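```bash
python3 - <<'E'
from h import *
d=np.load("w2.npz");c=(d["K"],d["R"],d["t"])
for n,u,v,z in [("knob",407,199,67),("strap L near",396,150,52),("strap R near",415,150,52),("strap L far",398,2,60),("strap R far",418,2,60),("plateBL",347,97,40),("plateBR",425,101,40),("plateL far",349,3,40),("lip BR",387,81,62.5),("lip FR",386,49,62.5),("lip/post BL",355,81,62.5),("hd FL",50,114,50),("hd FR",88,113,50),("hd BR",92,165,50),("hd BL",55,163,50),("tongue FL",74,67,13),("tongue FR",118,69,13),("tongue L sh",69,83,20),("tg R",110,81,20),("blkFL",192,213,36),("blkFR",590,272,36),("blkL",200,0,36)]:
    print(n,hit(c,(u+.5)/1.25-.5,(v+.5)/1.25-.5,z/1000).round(0)[:2])
k=tri([(c,407/1.25,199/1.25),("scene",*sc(404,410)),("side",*si(648,194))]);print(k.round(0))
E
```

```text
knob [454. 119.]
strap L near [489. 134.]
strap R near [492. 118.]
strap L far [595. 149.]
strap R far [597. 135.]
plateBL [524. 180.]
plateBR [531. 116.]
plateL far [593. 187.]
lip BR [540. 149.]
lip FR [562. 153.]
lip/post BL [536. 173.]
hd FL [474. 413.]
hd FR [479. 382.]
hd BR [438. 380.]
hd BL [435. 411.]
tongue FL [513. 418.]
tongue FR [517. 381.]
tongue L sh [499. 418.]
tg R [506. 383.]
blkFL [406. 303.]
blkFR [408. -61.]
blkL [578. 303.]
[452. 119.  70.]
```

Wrist view: knob at (407,199), strap running up u≈407, and the lip's free edge at u≈387. The packing head's top is at (50–92,114–165), with its tongue pointing +x. From these I get stand origin ≈ (645,165) at yaw ≈ 6.5°, and knob ≈ (453,119). Next I'll grasp the knob.

```bash
python3 -m creep '[{"x":4.5,"y":4.5,"z":0,"rx":0,"ry":0,"rz":0,"grip":1},{"x":4.2,"y":4.5,"z":15,"rx":0,"ry":0,"rz":0,"grip":1},{"x":0,"y":0,"z":25,"rx":0,"ry":0,"rz":0,"grip":1},{"x":0,"y":0,"z":28,"rx":0,"ry":0,"rz":0,"grip":1},{"x":0,"y":0,"z":28,"rx":0,"ry":0,"rz":0,"grip":1},{"x":0,"y":0,"z":28,"rx":0,"ry":0,"rz":0,"grip":1},{"x":0,"y":0,"z":28,"rx":0,"ry":0,"rz":0,"grip":1},{"x":0,"y":0,"z":25,"rx":0,"ry":0,"rz":0,"grip":1},{"x":0,"y":0,"z":15,"rx":0,"ry":0,"rz":0,"grip":1},{"x":0,"y":0,"z":6,"rx":0,"ry":0,"rz":0,"grip":1}]' && python3 -m creep '[{"x":0,"y":0,"z":0,"rx":0,"ry":0,"rz":0,"grip":0.6},{"x":0,"y":0,"z":0,"rx":0,"ry":0,"rz":0,"grip":0.5},{"x":0,"y":0,"z":0,"rx":0,"ry":0,"rz":0,"grip":0.4},{"x":0,"y":0,"z":0,"rx":0,"ry":0,"rz":0,"grip":0.3},{"x":0,"y":0,"z":0,"rx":0,"ry":0,"rz":0,"grip":0.2},{"x":0,"y":0,"z":0,"rx":0,"ry":0,"rz":0,"grip":0.2},{"x":0,"y":0,"z":0,"rx":0,"ry":0,"rz":0,"grip":0.2},{"x":0,"y":0,"z":0,"rx":0,"ry":0,"rz":0,"grip":0.2},{"x":0,"y":0,"z":0,"rx":0,"ry":0,"rz":0,"grip":0.2},{"x":0,"y":0,"z":0,"rx":0,"ry":0,"rz":0,"grip":0.2}]' 40
```

```text
time: 4.37
eef_pos: [0.4511, 0.1187, 0.0436]
tcp_rot: [0.997, 0.078, -0.003, -0.0]
contact_force: [-1.0, -0.3, 0.3]
opening: 0.999
finger_force: 0.0
time: 5.2
eef_pos: [0.4546, 0.1185, 0.0494]
tcp_rot: [0.997, 0.078, 0.001, 0.0]
contact_force: [-3.7, -2.2, 12.2]
opening: 0.202
finger_force: 10.7
```

```bash
python3 -m creep '[{"x":0,"y":0,"z":0,"rx":0,"ry":0,"rz":0,"grip":0},{"x":0,"y":0,"z":0,"rx":0,"ry":0,"rz":0,"grip":0},{"x":0,"y":0,"z":0,"rx":0,"ry":0,"rz":0,"grip":0},{"x":0,"y":0,"z":0,"rx":0,"ry":0,"rz":0,"grip":0},{"x":0,"y":0,"z":0,"rx":0,"ry":0,"rz":0,"grip":0},{"x":0,"y":0,"z":0,"rx":0,"ry":0,"rz":0,"grip":0},{"x":0,"y":0,"z":0,"rx":0,"ry":0,"rz":0,"grip":0},{"x":0,"y":0,"z":0,"rx":0,"ry":0,"rz":0,"grip":0},{"x":0,"y":0,"z":0,"rx":0,"ry":0,"rz":0,"grip":0},{"x":0,"y":0,"z":0,"rx":0,"ry":0,"rz":0,"grip":0}]' 30
python3 - <<'E'
from h import *
d=optics.read_camera("wrist");cv2.imwrite("pics/w3.png",d["color"])
np.savez("w3",**d)
E
```

```text
time: 6.03
eef_pos: [0.4545, 0.1185, 0.0494]
tcp_rot: [0.997, 0.078, 0.001, 0.0]
contact_force: [-4.6, -1.2, 11.9]
opening: 0.175
finger_force: 23.9
```

View pics/w3.png

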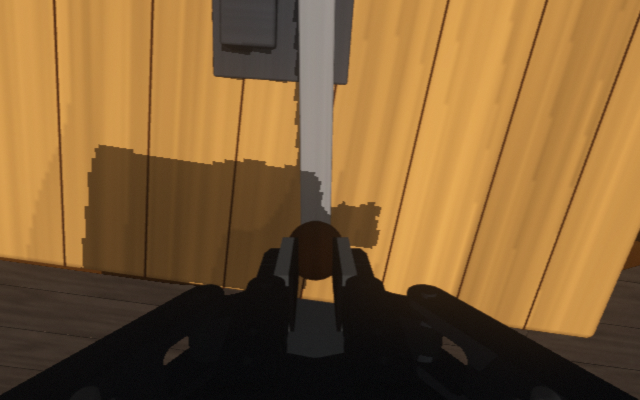

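```bash
python3 - <<'E'
from h import *
d=np.load("w3.npz");c=(d["K"],d["R"],d["t"])
print(proj(c,[454.5,118.5,68.4]),hit(c,316,249,.067).round(1),hit(c,316,249,.071).round(1))
for n,u,v,z in [("strapL",301,100,50),("strapR",333,100,50),("lipR",278,45,62.5),("plBL",214,77,40),("plBR",345,84,40),("lipBR",276,47,62.5),("strapL0",300,5,56),("strapR0",335,5,56)]: print(n,hit(c,u,v,z/1000).round(1))
E
```

```text
[317.75813002 248.90753883] [453.7 119.2  67. ] [455.5 119.5  71. ]
strapL [520.1 136.8  50. ]
strapR [522.5 121.9  50. ]
lipR [540.7 149.   62.5]
plBL [524.2 180.8  40. ]
plBR [530.9 116.8  40. ]
lipBR [539.8 149.7  62.5]
strapL0 [558.5 142.5  56. ]
strapR0 [560.8 127.9  56. ]
```

The knob is centred in the pads. Next I'll lift it so the blade tip drops, and turn the bar by about 3°.

```bash
python3 -m creep '[{"x":0,"y":0,"z":-4,"rx":0,"ry":0,"rz":0,"grip":0},{"x":2.4,"y":0,"z":-10,"rx":0,"ry":0,"rz":0,"grip":0},{"x":2.4,"y":0,"z":-10,"rx":0,"ry":0,"rz":0,"grip":0},{"x":2.4,"y":0,"z":-10,"rx":0,"ry":0,"rz":0,"grip":0},{"x":2.4,"y":0,"z":-10,"rx":0,"ry":0,"rz":0,"grip":0},{"x":2.4,"y":0,"z":-10,"rx":0,"ry":0,"rz":0,"grip":0},{"x":0,"y":2,"z":0,"rx":0,"ry":0,"rz":-1.6,"grip":0},{"x":0,"y":2,"z":0,"rx":0,"ry":0,"rz":-1.6,"grip":0},{"x":0,"y":0,"z":0,"rx":0,"ry":0,"rz":0,"grip":0},{"x":0,"y":0,"z":0,"rx":0,"ry":0,"rz":0,"grip":0}]'
python3 - <<'E'
from h import *
a=optics.read_camera("scene")["color"][195:260,290:400];b=optics.read_camera("side")["color"][165:225,280:370]
a=cv2.resize(a,(550,325),interpolation=2);b=cv2.resize(b,(800,275)[:0] or (400,266),interpolation=2)
im=np.zeros((600,560,3),np.uint8);im[:325,:550]=a;im[330:596,:400]=b
cv2.imwrite("pics/c4.png",im)
E
```

```text
time: 6.92
eef_pos: [0.4659, 0.1166, 0.1008]
tcp_rot: [0.994, 0.105, 0.0, -0.0]
contact_force: [-0.8, 0.8, 0.3]
opening: 0.0
finger_force: 0.0
```

View pics/c4.png

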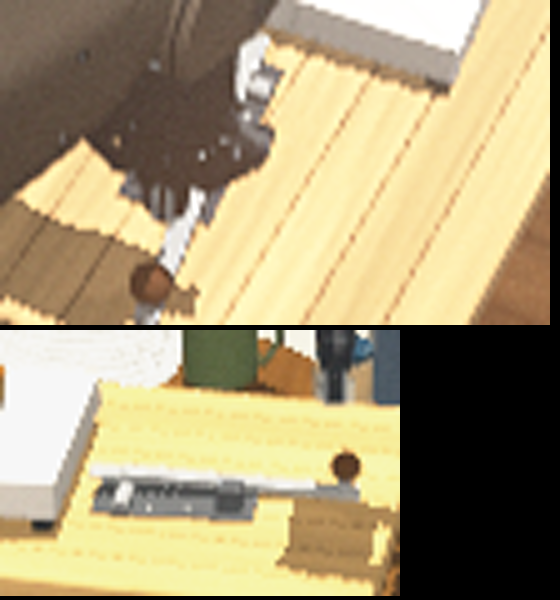

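The view shows the knob slipped out: the bar is back down as it started and the fingers are shut above it. I'll compare the fingers with the projected tool points.

```bash
python3 - <<'E'
from h import *
d=optics.read_camera("wrist");np.savez("w5",**d)
def dr(f,p,R=None):
    d=np.load(f);c=(d["K"],d["R"],d["t"]);im=cv2.resize(d["color"][190:340,220:420],None,fx=2,fy=2*1.0,interpolation=2)
    im=cv2.convertScaleAbs(im,alpha=1.8,beta=30)
    for dz,col in((0,(0,0,255)),(19,(0,255,0)),(38,(255,0,0))):
        u,v=proj(c,[p[0],p[1],p[2]+dz]);print(f,dz,u,v);cv2.circle(im,(int(2*(u-220)),int(2*(v-190))),3,col,-1)
    return im
a=dr("w3.npz",[454.5,118.5,49.4]);b=dr("w5.npz",[465.9,116.6,100.8])
cv2.imwrite("pics/c5.png",np.hstack([a,b]))
E
```

```text
w3.npz 0 317.47255765138874 233.80501890303503
w3.npz 19 317.75813001903134 248.90753882888913
w3.npz 38 318.1155151223323 267.80788163293056
w5.npz 0 317.5398269099806 233.7621080441358
w5.npz 19 317.7966669347774 248.95634839937603
w5.npz 38 318.11821768226554 267.97877042105245
```

View pics/c5.png

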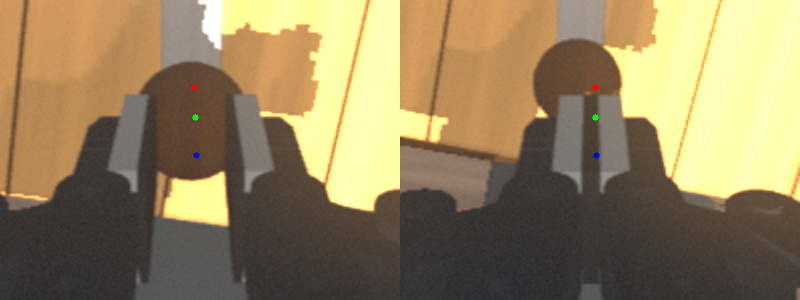

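```bash
python3 - <<'E'
from h import *
L=lambda f:(lambda d:(d["K"],d["R"],d["t"]))(np.load(f))
w2,w3,w5=L("w2.npz"),L("w3.npz"),L("w5.npz")
s,t=("scene",320,251.8),("side",357.9,195.7)
print(tri([(w5,308.5,231),s]),tri([(w5,308.5,231),t]),tri([s,t]),tri([(w5,308.5,231),s,t]))
print(tri([(w2,325.6,159.2),(w5,308.5,231)]))
for w in(w3,w5):print(-w[1].T@w[2])
for z in(50,55,60,65,70):print(z,hit(w5,308.5,231,z/1000).round(1))
E
```

```text
[453.2334148  118.64633501  66.2383753 ] [450.07135372 118.50628352  64.67283874] [450.92126731 118.18757511  66.66925542] [451.47289611 118.49956384  66.15160121]
[453.56440753 119.12312646  67.8247085 ]
[0.52178062 0.13038277 0.21944613]
[0.5325809  0.1320561  0.27039837]
50 [446.6 118.4  50. ]
55 [448.6 118.7  55. ]
60 [450.5 119.   60. ]
65 [452.5 119.3  65. ]
70 [454.4 119.6  70. ]
```

```bash
python3 - <<'E'
from h import *
for z in(100.8,110,120,130,140):print(z,proj("side",[465.9,116.6,z]).round(1),proj("side",[454,116.6,z]).round(1),proj("side",[477,116.6,z]).round(1))
a=optics.read_camera("side")["color"][150:200,335:380];print(np.array2string(a.sum(2)[:,8:36],max_line_width=200,threshold=10**6))
E
```

```text
100.8 [353.9 187.1] [356.9 187.4] [351.  186.9]
110 [353.9 185. ] [356.9 185.3] [351.1 184.8]
120 [353.9 182.8] [357. 183.] [351.1 182.5]
130 [354.  180.5] [357.  180.7] [351.2 180.2]
140 [354.  178.2] [357.1 178.4] [351.2 177.9]
[[264 260 255 146 134 156 138 161 157 155 158 158 164 160 162 162 165 150 162 159 159 152 143 264 267 271 270 266]
 [254 259 258 194 147 131 149 154 159 153 153 151 167 162 165 161 166 155 165 144 154 154 194 270 267 261 264 269]
 [374 315 325 312 205 139 157 155 158 154 173 159 168 142 154 157 175 156 155 159 147 194 266 269 269 270 264 271]
 [634 601 606 603 572 541 555 147 138 155 160 161 169 159 157 163 147 153 138 201 207 267 274 274 274 260 269 270]
 [723 724 722 724 724 725 724 124 148 160 164 150 156 152 161 159 145 163 547 570 607 466 462 337 269 263 255 275]
 [723 722 723 723 724 724 724 136 175 166 159 165 152 162 161 159 171 193 726 726 733 695 688 400 274 270 271 274]
 [723 724 724 723 724 725 724 138 185 173 160 162 158 164 155 164 174 196 723 724 724 722 715 358 266 264 267 274]
 [723 724 724 724 725 726 724 130 157 155 153 166 156 165 159 157
[... 4180 characters left out ...]
 630 629]
 [666 666 667 667 666 668 665 667 666 666 668 565 178 192 197 208 187 220 646 671 670 670 663 666 670 663 662 664]
 [660 657 669 659 660 661 655 672 659 661 671 415 190 201 205 195 193 203 577 668 672 668 671 668 670 669 666 673]
 [639 637 663 637 639 639 639 665 643 641 653 513 189 195 205 199 191 209 599 658 673 671 672 668 670 665 668 672]
 [666 659 658 659 659 661 661 663 660 662 640 597 255 186 196 200 199 362 603 648 658 660 670 671 665 661 662 668]
 [704 689 687 679 683 683 704 676 651 652 654 654 541 264 214 243 337 598 660 664 637 640 664 665 638 637 642 656]
 [726 729 727 717 719 718 733 713 570 597 601 596 625 391 333 367 503 695 657 660 659 659 660 660 661 662 662 639]]
```

Both the side view and the chord width put the finger ends about 26 mm above the reported TCP. So I'll regrasp with the reported z at about 22.

```bash
python3 -m creep '[{"x":0,"y":0,"z":0,"rx":0,"ry":0,"rz":0,"grip":0.65},{"x":-5,"y":-2.3,"z":0,"rx":0,"ry":0,"rz":1.6,"grip":0.65},{"x":-5,"y":-2.3,"z":0,"rx":0,"ry":0,"rz":1.7,"grip":0.65},{"x":0,"y":0,"z":0,"rx":0,"ry":0,"rz":0,"grip":0.65},{"x":0,"y":0,"z":15,"rx":0,"ry":0,"rz":0,"grip":0.65},{"x":0,"y":0,"z":20,"rx":0,"ry":0,"rz":0,"grip":0.65},{"x":0,"y":0,"z":20,"rx":0,"ry":0,"rz":0,"grip":0.65},{"x":0,"y":0,"z":8,"rx":0,"ry":0,"rz":0,"grip":0.65},{"x":0,"y":0,"z":0,"rx":0,"ry":0,"rz":0,"grip":0.65},{"x":0,"y":0,"z":0,"rx":0,"ry":0,"rz":0,"grip":0.65}]' 30 && python3 -m creep '[{"x":0,"y":0,"z":5,"rx":0,"ry":0,"rz":0,"grip":0.65},{"x":0,"y":0,"z":5,"rx":0,"ry":0,"rz":0,"grip":0.65},{"x":0,"y":0,"z":4,"rx":0,"ry":0,"rz":0,"grip":0.65},{"x":0,"y":0,"z":0,"rx":0,"ry":0,"rz":0,"grip":0.5},{"x":0,"y":0,"z":0,"rx":0,"ry":0,"rz":0,"grip":0.4},{"x":0,"y":0,"z":0,"rx":0,"ry":0,"rz":0,"grip":0.2},{"x":0,"y":0,"z":0,"rx":0,"ry":0,"rz":0,"grip":0.2},{"x":0,"y":0,"z":0,"rx":0,"ry":0,"rz":0,"grip":0.2},{"x":0,"y":0,"z":0,"rx":0,"ry":0,"rz":0,"grip":0.2},{"x":0,"y":0,"z":0,"rx":0,"ry":0,"rz":0,"grip":0.2}]' 40
```

```text
time: 7.95
eef_pos: [0.4551, 0.1191, 0.0375]
tcp_rot: [0.997, 0.077, -0.0, -0.0]
contact_force: [0.3, 0.5, -0.0]
opening: 0.649
finger_force: 0.0
time: 8.78
eef_pos: [0.4552, 0.1191, 0.0238]
tcp_rot: [0.997, 0.077, 0.0, 0.0]
contact_force: [-0.6, 0.2, 0.9]
opening: 0.301
finger_force: 39.3
```

```bash
python3 -m creep '[{"x":1,"y":0,"z":-6,"rx":0,"ry":0,"rz":0,"grip":0.2},{"x":2.4,"y":0,"z":-9,"rx":0,"ry":0,"rz":0,"grip":0.2},{"x":2.4,"y":0,"z":-9,"rx":0,"ry":0,"rz":0,"grip":0.2},{"x":2.4,"y":0,"z":-10,"rx":0,"ry":0,"rz":0,"grip":0.2},{"x":2.4,"y":0,"z":-10,"rx":0,"ry":0,"rz":0,"grip":0.2},{"x":2.4,"y":0,"z":-8,"rx":0,"ry":0,"rz":0,"grip":0.2},{"x":0,"y":2,"z":0,"rx":0,"ry":0,"rz":-1.6,"grip":0.2},{"x":0,"y":2,"z":0,"rx":0,"ry":0,"rz":-1.6,"grip":0.2},{"x":0,"y":0,"z":0,"rx":0,"ry":0,"rz":0,"grip":0.2},{"x":0,"y":0,"z":0,"rx":0,"ry":0,"rz":0,"grip":0.2}]'
python3 - <<'E'
from h import *
a=optics.read_camera("wrist");np.savez("w6",**a);s=optics.read_camera("scene")["color"][185:265,290:400];b=optics.read_camera("side")["color"][165:225,280:370]
im=np.zeros((600,800,3),np.uint8);im[:300,:400]=cv2.resize(a["color"][0:300,120:520],(400,300))
im[:291,400:800]=cv2.resize(s,(400,291),interpolation=2);im[305:572,:400]=cv2.resize(b,(400,267),interpolation=2)
cv2.imwrite("pics/c6.png",im);cv2.imwrite("pics/raw_s.png",s);cv2.imwrite("pics/raw_b.png",b)
E
```

```text
time: 9.62
eef_pos: [0.4689, 0.1172, 0.076]
tcp_rot: [0.995, 0.104, 0.0, -0.0]
contact_force: [0.3, 0.2, -1.5]
opening: 0.295
finger_force: 39.4
```

```bash
python3 - <<'E'
from h import *
for n,a,b in [("FL",(413,135),(290,222)),("FR",(662,213),(342,95)),("RL",(478,28),(88,215)),("tip",(491,203),(332,203)),("botFL",(413,165),(290,265)),("knob",(404,410),(648,194))]:
    X=tri([("scene",*sc(*a)),("side",*si(*b))]);print(n,X.round(1),(proj("scene",X)-sc(*a)).round(1))
# side intensity near slab front face edges: print side profile along a row through slab top front edge, scene as well
from cv2 import imread
b=imread("pics/side0.png").astype(int).sum(2)
for r in(190,195,198): print(r,b[r,288:312])
E
```

```text
FL [685.3 233.2  86. ] [-0.3  0.6]
FR [707.7  22.8  80.3] [-0.6  1.1]
RL [829.1 243.5  79.9] [-0.1  0.2]
tip [675.8 155.   57.1] [-0.  0.]
botFL [686.5 232.2  49.7] [-0.2  0.3]
knob [451.8 119.3  70.1] [-0.2  0.2]
190 [741 741 741 741 741 741 741 738 482 465 460 414 390 651 650 652 654 655
 653 654 654 653 650 655]
195 [741 741 741 741 741 736 480 468 461 420 409 656 694 711 712 705 705 705
 694 680 703 702 653 688]
198 [741 741 741 741 722 472 474 464 415 416 658 659 617 614 574 430 424 427
 486 464 461 423 423 428]
```

```bash
python3 -m creep '[{"x":3.1,"y":0.15,"z":0.5,"rx":0,"ry":0,"rz":0,"grip":0.2},{"x":3.1,"y":0.15,"z":0.5,"rx":0,"ry":0,"rz":0,"grip":0.2},{"x":3.1,"y":0.15,"z":0.5,"rx":0,"ry":0,"rz":0,"grip":0.2},{"x":3.1,"y":0.15,"z":0.5,"rx":0,"ry":0,"rz":0,"grip":0.2},{"x":3.1,"y":0.15,"z":0.5,"rx":0,"ry":0,"rz":0,"grip":0.2},{"x":3.1,"y":0.15,"z":0.5,"rx":0,"ry":0,"rz":0,"grip":0.2},{"x":3.1,"y":0.15,"z":0.5,"rx":0,"ry":0,"rz":0,"grip":0.2},{"x":3.1,"y":0.15,"z":0.5,"rx":0,"ry":0,"rz":0,"grip":0.2},{"x":0,"y":0,"z":0,"rx":0,"ry":0,"rz":0,"grip":0.2},{"x":0,"y":0,"z":0,"rx":0,"ry":0,"rz":0,"grip":0.2}]'
python3 - <<'E'
from h import *
a=optics.read_camera("wrist");np.savez("w7",**a)
c=(a["K"],a["R"],a["t"]);g=a["color"].astype(int)
S=np.array([645,164.5]);sx=np.array([.9945,.1045]);sy=np.array([-.1045,.9945])
# knob size check + scan lines across bar at a few rows: print colour profile
for v in (20,60,110,160):
    r=g[v];print(v,[(u,tuple(r[u])) for u in range(250,380,6)])
E
```

```text
time: 10.6
eef_pos: [0.4933, 0.1212, 0.0715]
tcp_rot: [0.995, 0.105, 0.0, 0.0]
contact_force: [0.1, -0.2, -2.3]
opening: 0.298
finger_force: 39.4
20 [(250, (np.int64(65), np.int64(66), np.int64(73))), (256, (np.int64(63), np.int64(66), np.int64(72))), (262, (np.int64(65), np.int64(65), np.int64(69))), (268, (np.int64(64), np.int64(65), np.int64(69))), (274, (np.int64(65), np.int64(66), np.int64(70))), (280, (np.int64(64), np.int64(65), np.int64(68))), (286, (np.int64(68), np.int64(67), np.int64(70))), (292, (np.int64(36), np.int64(36), np.int64(39))), (298, (np.int64(47), np.int64(49), np.int64(52))), (304, (np.int64(141), np.int64(148), np.int64(156))), (310, (np.int64(148), np.int64(154), np.int64(161))), (316, (np.int64(148), np.int64(154), np.int64(162))), (322, (np.int64(147), np.int64(154), np.int64(161))), (328, (np.int64(152), np.int64(158), np.int64(167))), (334, (np.int64(101), np.int64(105), np.int64(113))), (340, (np.int64(70), np.int64(74), np.int64(79))), (346, (np.int64(67), np.int64(71), np.int64(76))), (352, (np.int64(68), np.int64(72), np.int64(78))), (358, (np.int6
[... 2969 characters left out ...]
96))), (304, (np.int64(147), np.int64(153), np.int64(160))), (310, (np.int64(148), np.int64(155), np.int64(162))), (316, (np.int64(149), np.int64(156), np.int64(163))), (322, (np.int64(152), np.int64(159), np.int64(167))), (328, (np.int64(149), np.int64(157), np.int64(166))), (334, (np.int64(83), np.int64(141), np.int64(188))), (340, (np.int64(81), np.int64(156), np.int64(212))), (346, (np.int64(81), np.int64(155), np.int64(211))), (352, (np.int64(76), np.int64(145), np.int64(199))), (358, (np.int64(75), np.int64(146), np.int64(201))), (364, (np.int64(80), np.int64(157), np.int64(214))), (370, (np.int64(83), np.int64(162), np.int64(218))), (376, (np.int64(77), np.int64(151), np.int64(207)))]
```

```bash
python3 -m creep '[{"x":2.2,"y":0.1,"z":0,"rx":0,"ry":0,"rz":0,"grip":0.2},{"x":2.2,"y":0.1,"z":0.5,"rx":0,"ry":0,"rz":0,"grip":0.2},{"x":2.2,"y":0.1,"z":0.5,"rx":0,"ry":0,"rz":0,"grip":0.2},{"x":0,"y":0,"z":0,"rx":0,"ry":0,"rz":0,"grip":0.2},{"x":-1,"y":0,"z":4,"rx":0,"ry":0,"rz":0,"grip":0.2},{"x":-1,"y":0,"z":4,"rx":0,"ry":0,"rz":0,"grip":0.2},{"x":-1,"y":0,"z":4,"rx":0,"ry":0,"rz":0,"grip":0.2},{"x":-1,"y":0,"z":4,"rx":0,"ry":0,"rz":0,"grip":0.2},{"x":0,"y":0,"z":0,"rx":0,"ry":0,"rz":0,"grip":0.2},{"x":0,"y":0,"z":0,"rx":0,"ry":0,"rz":0,"grip":0.2}]' 60
```

```text
time: 11.48
eef_pos: [0.4957, 0.1213, 0.0549]
tcp_rot: [0.995, 0.105, -0.0, 0.0]
contact_force: [-3.7, -0.8, 5.1]
opening: 0.291
finger_force: 59.5
```

```bash
python3 -m creep '[{"x":-0.9,"y":0,"z":3.2,"rx":0,"ry":0,"rz":0,"grip":0.2},{"x":-0.9,"y":0,"z":3.2,"rx":0,"ry":0,"rz":0,"grip":0.2},{"x":-0.9,"y":0,"z":3.2,"rx":0,"ry":0,"rz":0,"grip":0.2},{"x":-0.9,"y":0,"z":3.2,"rx":0,"ry":0,"rz":0,"grip":0.2},{"x":-0.9,"y":0,"z":3.2,"rx":0,"ry":0,"rz":0,"grip":0.2},{"x":-0.9,"y":0,"z":3.2,"rx":0,"ry":0,"rz":0,"grip":0.2},{"x":-0.9,"y":0,"z":3.2,"rx":0,"ry":0,"rz":0,"grip":0.2},{"x":-0.9,"y":0,"z":3.2,"rx":0,"ry":0,"rz":0,"grip":0.2},{"x":0,"y":0,"z":0,"rx":0,"ry":0,"rz":0,"grip":0.2},{"x":0,"y":0,"z":0,"rx":0,"ry":0,"rz":0,"grip":0.2}]'
python3 - <<'E'
from h import *
a=optics.read_camera("wrist");np.savez("w8",**a)
s=optics.read_camera("scene")["color"];b=optics.read_camera("side")["color"];cv2.imwrite("pics/s8.png",s);cv2.imwrite("pics/b8.png",b)
b0=cv2.imread("pics/side0.png").astype(int).sum(2);b=b.astype(int).sum(2)
# slab front-left vertical edge region in side view: shift of top corner
for r in(196,198,200,202,204,206,208,210): print(r,b0[r,256:296:3],b[r,256:296:3])
E
```

```text
time: 12.32
eef_pos: [0.4906, 0.1202, 0.0307]
tcp_rot: [0.995, 0.104, 0.002, -0.0]
contact_force: [-1.7, -1.1, 8.4]
opening: 0.293
finger_force: 60.2
196 [506 689 741 741 741 741 741 741 741 741 741 741 741 474] [512 685 741 741 741 741 741 741 741 741 741 741 525 503]
198 [536 615 662 694 715 729 737 739 740 741 741 741 722 464] [561 586 584 585 597 599 603 600 610 606 606 601 527 588]
200 [569 570 566 576 586 577 586 586 593 586 589 586 474 435] [575 577 583 594 591 597 608 598 604 605 600 597 513 395]
202 [570 564 570 576 576 582 589 592 591 591 583 574 483 406] [578 580 584 596 594 594 600 606 602 603 599 596 506 415]
204 [563 566 566 572 580 585 585 585 593 586 589 578 503 401] [583 582 589 588 592 606 602 603 601 600 576 550 594 563]
206 [384 201 400 470 488 538 542 538 549 560 585 581 501 640] [404 196 251 401 393 363 367 358 388 366 377 126 284 649]
208 [396 234 346 384 374 374 378 382 383 394 392 136 288 619] [407 240 359 395 383 393 388 385 394 402 393 271 363 623]
210 [405 508 516 385 410 396 407 390 395 387 380 264 385 645] [419 521 530 395 415 398 409 408 401 396 391 384 393 652]
```

```bash
python3 -m creep '[{"x":-0.5,"y":0,"z":1.5,"rx":0,"ry":0,"rz":0,"grip":0.2},{"x":-0.5,"y":0,"z":1.5,"rx":0,"ry":0,"rz":0,"grip":0.2},{"x":-0.4,"y":0,"z":1.5,"rx":0,"ry":0,"rz":0,"grip":0.2},{"x":0,"y":0,"z":0.8,"rx":0,"ry":0,"rz":0,"grip":0.2},{"x":0,"y":0,"z":0,"rx":0,"ry":0,"rz":0,"grip":0.2},{"x":0,"y":0,"z":0,"rx":0,"ry":0,"rz":0,"grip":0.2},{"x":0,"y":0,"z":0,"rx":0,"ry":0,"rz":0,"grip":0.2},{"x":0,"y":0,"z":0,"rx":0,"ry":0,"rz":0,"grip":0.2},{"x":0,"y":0,"z":0,"rx":0,"ry":0,"rz":0,"grip":0.2},{"x":0,"y":0,"z":0,"rx":0,"ry":0,"rz":0,"grip":0.2}]'
python3 - <<'E'
from h import *
d=optics.read_camera("wrist");np.savez("w9",**d);g=d["color"].astype(int).sum(2)
c=(d["K"],d["R"],d["t"])
for v in range(0,200,20): print(v,g[v,180:350:5])
print(-c[1].T@c[2])
E
```

```text
time: 13.3
eef_pos: [0.4902, 0.12, 0.026]
tcp_rot: [0.995, 0.104, 0.003, -0.0]
contact_force: [-1.9, 0.5, 8.3]
opening: 0.292
finger_force: 60.3
0 [433 408 411 414 416 219 212 200 314 496 219 201 191 197 193 201 199 201
 197 193 197 203 119 271 449 456 455 456 461 463 468 457 218 223]
20 [416 412 423 417 428 210 209 201 208 204 198 199 194 196 199 200 201 196
 204 197 195 203 113 248 450 453 453 455 451 458 464 454 538 535]
40 [409 415 419 417 438 206 205 199 206 199 197 204 191 193 200 206 199 199
 199 192 201 203 160 211 448 456 455 453 453 456 464 438 223 228]
60 [415 422 418 424 451 216 203 196 209 202 198 194 195 194 197 198 198 195
 200 198 203 201 204 151 446 458 455 451 454 462 462 421 226 220]
80 [416 426 413 439 454 215 204 200 202 203 202 203 208 204 206 210 207 206
 173 193 203 201 207 139 447 451 454 452 449 455 459 408 223 221]
100 [424 420 427 447 440 218 195 208 204 206 207 205 208 207 205 209 206 204
 113 201 204 202 211 134 452 454 457 454 448 461 455 367 221 215]
120 [430 417 436 451 426 210 209 211 211 212 207 208 203 206 203 201 202 198
 131 204 204 207 209 124 447 453 454 453 449 462 456 323 226 225]
140 [424 426 449 447 359 206 202 206 204 200 201 196 200 201 207 203 203 200
 197 202 203 208 209 165 451 456 455 454 453 463 451 297 224 225]
160 [418 438 454 438 437 454 466 456 450 454 442 449 470 459 460 468 453 468
 486 469 456 466 439 224 451 454 457 454 448 459 456 232 228 242]
180 [200 210 207 204 211 210 217 212 211 211 118 216 216 214 223 210 219 226
 223 214 219 216 214 213 451 462 453 446 451 457 455 456 451 454]
[0.55593213 0.13520702 0.19633919]
```

```bash
python3 - <<'E'
from h import *
d=np.load("w9.npz");c=(d["K"],d["R"],d["t"])
sx=np.array([.9945,.1045]);sy=np.array([-.1045,.9945])
def st(p): q=p[:2]-[645,164.5]; return (q@sx).round(1),(q@sy).round(1)
for n,u,v,z in [("lipB",268,130,62.5),("lipF",269,76,62.5),("strapL100",297,100,53),("strapR100",334.5,100,53),("strapL180",298,178,49),("plBL",203,152,40),("strapL10",294,10,58),("strapR10",337,10,58)]:
    h=hit(c,u,v,z/1000);print(n,h.round(1),st(h))
E
```

```text
lipB [541.7 150.5  62.5] (np.float64(-104.2), np.float64(-3.2))
lipF [560.9 153.4  62.5] (np.float64(-84.8), np.float64(-2.2))
strapL100 [554.6 142.3  53. ] (np.float64(-92.2), np.float64(-12.7))
strapR100 [557.7 127.7  53. ] (np.float64(-90.6), np.float64(-27.5))
strapL180 [522.7 135.7  49. ] (np.float64(-124.6), np.float64(-15.8))
plBL [523.6 180.   40. ] (np.float64(-119.2), np.float64(28.1))
strapL10 [585.1 149.1  58. ] (np.float64(-61.1), np.float64(-9.0))
strapR10 [588.4 134.   58. ] (np.float64(-59.5), np.float64(-24.4))
```

```bash
python3 -m creep '[{"x":0,"y":0,"z":0.8,"rx":0,"ry":0,"rz":0,"grip":0.2},{"x":0,"y":0,"z":0,"rx":0,"ry":0,"rz":0,"grip":0.2},{"x":0,"y":-2.8,"z":0,"rx":0,"ry":0,"rz":0.7,"grip":0.2},{"x":0,"y":-2.8,"z":0,"rx":0,"ry":0,"rz":0.7,"grip":0.2},{"x":0,"y":-2.8,"z":0,"rx":0,"ry":0,"rz":0.7,"grip":0.2},{"x":0,"y":-2.8,"z":0,"rx":0,"ry":0,"rz":0.7,"grip":0.2},{"x":0,"y":-2.8,"z":0,"rx":0,"ry":0,"rz":0.7,"grip":0.2},{"x":0,"y":-2.8,"z":0,"rx":0,"ry":0,"rz":0.7,"grip":0.2},{"x":0,"y":0,"z":0,"rx":0,"ry":0,"rz":0,"grip":0.2},{"x":0,"y":0,"z":0,"rx":0,"ry":0,"rz":0,"grip":0.2}]'
```

```text
time: 14.18
eef_pos: [0.4875, 0.1362, 0.0251]
tcp_rot: [0.998, 0.069, 0.004, 0.0]
contact_force: [-0.2, -1.2, 7.1]
opening: 0.292
finger_force: 60.3
```

```bash
python3 -m creep '[{"x":0,"y":-2.8,"z":0,"rx":0,"ry":0,"rz":0.7,"grip":0.2},{"x":0,"y":-2.8,"z":0,"rx":0,"ry":0,"rz":0.7,"grip":0.2},{"x":0,"y":-2.8,"z":0,"rx":0,"ry":0,"rz":0.7,"grip":0.2},{"x":0,"y":-2.8,"z":0,"rx":0,"ry":0,"rz":0.7,"grip":0.2},{"x":0,"y":0,"z":0,"rx":0,"ry":0,"rz":0,"grip":0.2},{"x":0,"y":0,"z":0,"rx":0,"ry":0,"rz":0,"grip":0.2},{"x":0,"y":0,"z":0,"rx":0,"ry":0,"rz":0,"grip":0.2},{"x":0,"y":0,"z":0,"rx":0,"ry":0,"rz":0,"grip":0.2},{"x":0,"y":0,"z":0,"rx":0,"ry":0,"rz":0,"grip":0.2},{"x":0,"y":0,"z":0,"rx":0,"ry":0,"rz":0,"grip":0.2}]'
python3 - <<'E'
from h import *
d=optics.read_camera("wrist");np.savez("w10",**d);g=d["color"].astype(int).sum(2)
for v in(20,60,100,120,178): print(v,g[v,220:345:4])
E
```

```text
time: 15.02
eef_pos: [0.4864, 0.1472, 0.0252]
tcp_rot: [0.999, 0.044, 0.004, 0.0]
contact_force: [-0.1, -1.8, 6.1]
opening: 0.29
finger_force: 60.3
20 [401 412 413 409 416 426 207 211 162 496 502 501 496 201 194 197 192 200
 206 198 113 164 444 440 452 449 446 444 443 455 457 454]
60 [410 415 421 413 426 439 243 211 206 208 206 203 208 199 197 196 199 194
 202 202 121 287 440 445 450 447 444 441 444 448 448 359]
100 [411 418 420 414 427 442 426 208 208 199 141 210 214 216 218 212 216 216
 214 217 217 222 218 225 223 189 439 440 451 443 436 201]
120 [417 421 422 412 430 449 446 209 212 203 120 205 204 209 206 209 205 205
 207 207 207 215 211 211 218 185 437 442 452 440 391 207]
178 [229 242 239 326 207 219 204 209 209 217 218 219 209 357 367 128 214 219
 217 216 224 445 449 445 447 439 443 448 443 420 447 454]
```

```bash
python3 -m creep '[{"x":0,"y":-2,"z":0,"rx":0,"ry":0,"rz":0.4,"grip":0.2},{"x":0,"y":0,"z":0,"rx":0,"ry":0,"rz":0,"grip":0.2},{"x":0,"y":0,"z":-0.6,"rx":0,"ry":0,"rz":0,"grip":0.2},{"x":0,"y":0,"z":-0.6,"rx":0,"ry":0,"rz":0,"grip":0.2},{"x":0,"y":0,"z":-0.6,"rx":0,"ry":0,"rz":0,"grip":0.2},{"x":0,"y":0,"z":-0.6,"rx":0,"ry":0,"rz":0,"grip":0.2},{"x":0,"y":0,"z":-0.6,"rx":0,"ry":0,"rz":0,"grip":0.2},{"x":0,"y":0,"z":0,"rx":0,"ry":0,"rz":0,"grip":0.2},{"x":0,"y":0,"z":0,"rx":0,"ry":0,"rz":0,"grip":0.2},{"x":0,"y":0,"z":0,"rx":0,"ry":0,"rz":0,"grip":0.2}]'
```

```text
time: 15.9
eef_pos: [0.4864, 0.149, 0.0281]
tcp_rot: [0.999, 0.04, 0.004, 0.0]
contact_force: [0.9, -1.9, 6.5]
opening: 0.294
finger_force: 60.3
```

Not yet against the lip, so I'll ease up further.

```bash
python3 -m creep '[{"x":0,"y":0,"z":-0.5,"rx":0,"ry":0,"rz":0,"grip":0.2},{"x":0,"y":0,"z":-0.5,"rx":0,"ry":0,"rz":0,"grip":0.2},{"x":0,"y":0,"z":-0.5,"rx":0,"ry":0,"rz":0,"grip":0.2},{"x":0,"y":0,"z":-0.5,"rx":0,"ry":0,"rz":0,"grip":0.2},{"x":0,"y":0,"z":0,"rx":0,"ry":0,"rz":0,"grip":0.2},{"x":0,"y":0,"z":0,"rx":0,"ry":0,"rz":0,"grip":0.2},{"x":0,"y":0,"z":0,"rx":0,"ry":0,"rz":0,"grip":0.2},{"x":0,"y":0,"z":0,"rx":0,"ry":0,"rz":0,"grip":0.2},{"x":0,"y":0,"z":0,"rx":0,"ry":0,"rz":0,"grip":0.2},{"x":0,"y":0,"z":0,"rx":0,"ry":0,"rz":0,"grip":0.2}]'
```

```text
time: 16.73
eef_pos: [0.4864, 0.149, 0.0291]
tcp_rot: [0.999, 0.04, 0.004, 0.0]
contact_force: [6.5, -2.3, 1.2]
opening: 0.296
finger_force: 59.8
```

```bash
python3 -m creep '[{"x":0.7,"y":0,"z":0,"rx":0,"ry":0,"rz":0,"grip":0.25},{"x":0,"y":0,"z":0,"rx":0,"ry":0,"rz":0,"grip":0.3},{"x":0,"y":0,"z":0,"rx":0,"ry":0,"rz":0,"grip":0.34},{"x":0,"y":0,"z":0,"rx":0,"ry":0,"rz":0,"grip":0.5},{"x":0,"y":0,"z":0,"rx":0,"ry":0,"rz":0,"grip":0.6},{"x":0,"y":0,"z":0,"rx":0,"ry":0,"rz":0,"grip":0.6},{"x":0,"y":0,"z":-15,"rx":0,"ry":0,"rz":0,"grip":0.6},{"x":0,"y":0,"z":-30,"rx":0,"ry":0,"rz":0,"grip":0.6},{"x":0,"y":0,"z":-30,"rx":0,"ry":0,"rz":0,"grip":0.6},{"x":0,"y":0,"z":-30,"rx":0,"ry":0,"rz":0,"grip":0.6}]' 30
python3 - <<'E'
from h import *
d=optics.read_camera("wrist");np.savez("w11",**d);g=d["color"].astype(int)
c=(d["K"],d["R"],d["t"])
m=((g[...,2]>40)&(g[...,2]<130)&(g[...,0]<.62*g[...,2])&(g[...,1]<.62*g[...,2])).astype(np.uint8)
n,l,s,ce=cv2.connectedComponentsWithStats(m)
print([(s[i].tolist(),ce[i].round(1).tolist()) for i in range(1,n) if s[i,4]>150])
for z in(67,70,73): print(hit(c,*ce[1+np.argmax(s[1:,4])],z/1000).round(1))
b=optics.read_camera("side")["color"].astype(int).sum(2);cv2.imwrite("pics/b11.png",optics.read_camera("side")["color"])
b0=cv2.imread("pics/side0.png").astype(int).sum(2)
for u in(262,270,280,288):print(u,b0[192:216,u],b[192:216,u])
E
```

```text
time: 17.57
eef_pos: [0.4822, 0.1494, 0.133]
tcp_rot: [0.999, 0.04, -0.001, -0.0]
contact_force: [0.6, 0.3, 0.5]
opening: 0.602
finger_force: 0.0
[([0, 0, 211, 270, 28990], [61.9, 133.4]), ([593, 6, 47, 162, 3637], [623.5, 107.2]), ([568, 204, 49, 40, 751], [587.7, 226.6])]
[513.8 323.9  67. ]
[514.3 321.7  70. ]
[514.7 319.6  73. ]
262 [741 737 699 741 741 740 662 567 566 564 570 569 566 530 400 322 346 391
 516 635 655 646 653 661] [741 741 741 741 741 706 580 587 590 577 580 588 549 391 143 194 320 407
 524 637 662 658 661 670]
270 [741 741 741 741 741 741 725 584 578 580 587 582 588 580 530 383 384 395
 399 524 633 654 649 656] [741 741 741 741 740 660 597 595 595 596 595 596 550 443 397 394 390 401
 577 650 640 660 651 662]
280 [741 741 741 741 741 741 740 684 593 593 591 592 593 584 549 432 383 378
 395 410 518 634 652 647] [741 741 741 741 736 611 599 606 607 599 606 606 559 390 389 398 393 383
 404 574 653 633 656 654]
288 [741 741 741 741 741 741 741 729 591 581 583 583 581 575 578 498 123 142
 267 395 563 627 589 649] [741 741 741 741 725 601 606 597 599 599 593 604 510 252 284 332 362 396
 397 393 574 639 593 655]
```

```bash
python3 -m creep '[{"x":-1.4,"y":-35.5,"z":0,"rx":0,"ry":0,"rz":0,"grip":0.7},{"x":-1.4,"y":-35.5,"z":0,"rx":0,"ry":0,"rz":0,"grip":0.7},{"x":-1.4,"y":-35.5,"z":0,"rx":0,"ry":0,"rz":0,"grip":0.7},{"x":-1.4,"y":-35.5,"z":0,"rx":0,"ry":0,"rz":0,"grip":0.7},{"x":-1.4,"y":-35.5,"z":0,"rx":0,"ry":0,"rz":0,"grip":0.7},{"x":-1.4,"y":-35.5,"z":0,"rx":0,"ry":0,"rz":0,"grip":0.7},{"x":-1.4,"y":-35.6,"z":0,"rx":0,"ry":0,"rz":0,"grip":0.7},{"x":0,"y":0,"z":0,"rx":0,"ry":0,"rz":0,"grip":0.7},{"x":0,"y":0,"z":0,"rx":0,"ry":0,"rz":0,"grip":0.7},{"x":0,"y":0,"z":0,"rx":0,"ry":0,"rz":0,"grip":0.7}]'
python3 - <<'E'
from h import *
print("jar",hit("scene",*sc(155,190),0),"muffin",hit("side",335,275,.03))
d=optics.read_camera("wrist");np.savez("w12",**d);c=(d["K"],d["R"],d["t"]);print(-c[1].T@c[2])
for X in([476,397,50],[436,396,50],[515,399,13],[460,396,50]):print(proj(c,X).round(0))
cv2.imwrite("pics/w12.png",d["color"]);g=cv2.GaussianBlur(d["color"],(3,3),0).astype(int)
for v in range(60,260,12): print(v,[int(x) for x in g[v,240:400:6].sum(1)])
E
```

```text
time: 18.55
eef_pos: [0.4526, 0.3956, 0.1308]
tcp_rot: [0.999, 0.041, -0.002, 0.001]
contact_force: [-0.4, -0.2, -1.0]
opening: 0.699
finger_force: 0.0
jar [ 5.98102753e+02  4.30717279e+02 -2.22044605e-13] muffin [447.69770551 572.22643198  30.        ]
[0.52121766 0.40262712 0.30046833]
[317. 162.]
[314. 214.]
[318. 105.]
[317. 183.]
60 [248, 248, 248, 248, 250, 250, 249, 247, 253, 249, 249, 249, 250, 246, 244, 238, 239, 234, 228, 228, 232, 232, 226, 228, 226, 224, 225]
72 [253, 251, 248, 244, 245, 242, 238, 234, 237, 235, 234, 232, 237, 237, 240, 245, 240, 242, 238, 240, 234, 229, 228, 227, 219, 229, 233]
84 [253, 258, 256, 254, 255, 258, 254, 250, 252, 250, 249, 244, 242, 240, 236, 240, 238, 241, 242, 238, 242, 238, 233, 245, 248, 247, 242]
96 [248, 249, 256, 258, 261, 259, 261, 264, 271, 277, 276, 280, 273, 270, 264, 259, 255, 253, 252, 255, 259, 258, 258, 256, 254, 253, 253]
108 [209, 208, 209, 212, 214, 218, 226, 229, 233, 273, 430, 432, 432, 435, 435, 433, 315, 256, 262, 263, 268, 264, 265, 266, 267, 274, 278]
120 [137, 120, 135, 229, 222, 223, 225, 223, 218, 237, 357, 365, 36
[... 910 characters left out ...]
3]
204 [132, 132, 135, 131, 131, 128, 123, 124, 123, 178, 201, 203, 201, 211, 210, 204, 257, 263, 263, 262, 265, 262, 254, 255, 256, 260, 266]
216 [122, 122, 124, 123, 126, 131, 129, 133, 134, 133, 133, 255, 269, 270, 271, 273, 268, 263, 260, 262, 265, 267, 266, 264, 268, 263, 260]
228 [254, 256, 251, 221, 130, 124, 127, 127, 130, 132, 133, 129, 250, 252, 249, 254, 261, 262, 264, 263, 263, 262, 266, 272, 275, 278, 276]
240 [132, 129, 130, 131, 132, 128, 131, 133, 134, 133, 131, 131, 129, 252, 254, 252, 251, 249, 253, 249, 255, 255, 257, 256, 254, 257, 264]
252 [68, 176, 238, 257, 257, 249, 247, 243, 249, 256, 257, 264, 239, 252, 242, 270, 254, 258, 267, 264, 268, 262, 261, 260, 193, 92, 167]
```

```bash
python3 -m creep '[{"x":0,"y":-1.5,"z":20,"rx":0,"ry":0,"rz":0,"grip":0.7},{"x":0,"y":0,"z":25,"rx":0,"ry":0,"rz":0,"grip":0.7},{"x":0,"y":0,"z":25,"rx":0,"ry":0,"rz":0,"grip":0.7},{"x":0,"y":0,"z":25,"rx":0,"ry":0,"rz":0,"grip":0.7},{"x":0,"y":0,"z":20,"rx":0,"ry":0,"rz":0,"grip":0.7},{"x":0,"y":0,"z":12,"rx":0,"ry":0,"rz":0,"grip":0.7},{"x":0,"y":0,"z":6,"rx":0,"ry":0,"rz":0,"grip":0.7},{"x":0,"y":0,"z":4,"rx":0,"ry":0,"rz":0,"grip":0.7},{"x":0,"y":0,"z":0,"rx":0,"ry":0,"rz":0,"grip":0.7},{"x":0,"y":0,"z":0,"rx":0,"ry":0,"rz":0,"grip":0.7}]' && python3 -m creep '[{"x":0,"y":0,"z":0,"rx":0,"ry":0,"rz":0,"grip":0.5},{"x":0,"y":0,"z":0,"rx":0,"ry":0,"rz":0,"grip":0.4},{"x":0,"y":0,"z":0,"rx":0,"ry":0,"rz":0,"grip":0.25},{"x":0,"y":0,"z":0,"rx":0,"ry":0,"rz":0,"grip":0.2},{"x":0,"y":0,"z":0,"rx":0,"ry":0,"rz":0,"grip":0.2},{"x":0,"y":0,"z":0,"rx":0,"ry":0,"rz":0,"grip":0.2},{"x":0,"y":0,"z":0,"rx":0,"ry":0,"rz":0,"grip":0.2},{"x":0,"y":0,"z":0,"rx":0,"ry":0,"rz":0,"grip":0.2},{"x":0,"y":0,"z":-5,"rx":0,"ry":0,"rz":0,"grip":0.2},{"x":0,"y":0,"z":-5,"rx":0,"ry":0,"rz":0,"grip":0.2}]' 40
```

```text
time: 19.43
eef_pos: [0.4546, 0.3981, -0.003]
tcp_rot: [0.999, 0.04, 0.001, -0.0]
contact_force: [-0.3, 0.5, 1.3]
opening: 0.701
finger_force: 0.0
time: 20.27
eef_pos: [0.4527, 0.3973, 0.0052]
tcp_rot: [0.999, 0.04, -0.001, 0.001]
contact_force: [-0.8, 0.2, -2.1]
opening: 0.366
finger_force: 40.3
```

```bash
python3 -m creep '[{"x":0,"y":0,"z":-15,"rx":0,"ry":0,"rz":0,"grip":0.2},{"x":0,"y":0,"z":-25,"rx":0,"ry":0,"rz":0,"grip":0.2},{"x":0,"y":0,"z":-30,"rx":0,"ry":0,"rz":0,"grip":0.2},{"x":0,"y":0,"z":-30,"rx":0,"ry":0,"rz":0,"grip":0.2},{"x":0,"y":0,"z":-25,"rx":0,"ry":0,"rz":0,"grip":0.2},{"x":14,"y":33,"z":0,"rx":0,"ry":0,"rz":0,"grip":0.2},{"x":14,"y":33,"z":0,"rx":0,"ry":0,"rz":0,"grip":0.2},{"x":14,"y":33,"z":0,"rx":0,"ry":0,"rz":0,"grip":0.2},{"x":14,"y":33,"z":0,"rx":0,"ry":0,"rz":0,"grip":0.2},{"x":14,"y":33,"z":0,"rx":0,"ry":0,"rz":0,"grip":0.2}]' && python3 -m creep '[{"x":14,"y":33,"z":0,"rx":0,"ry":0,"rz":0,"grip":0.2},{"x":14,"y":33,"z":0,"rx":0,"ry":0,"rz":0,"grip":0.2},{"x":14,"y":33,"z":0,"rx":0,"ry":0,"rz":0,"grip":0.2},{"x":14,"y":33,"z":0,"rx":0,"ry":0,"rz":0,"grip":0.2},{"x":12,"y":33,"z":0,"rx":0,"ry":0,"rz":-1.1,"grip":0.2},{"x":0,"y":0,"z":20,"rx":0,"ry":0,"rz":0,"grip":0.2},{"x":0,"y":0,"z":20,"rx":0,"ry":0,"rz":0,"grip":0.2},{"x":0,"y":0,"z":10,"rx":0,"ry":0,"rz":0,"grip":0.2},{"x":0,"y":0,"z":0,"rx":0,"ry":0,"rz":0,"grip":0.2},{"x":0,"y":0,"z":0,"rx":0,"ry":0,"rz":0,"grip":0.2}]'
python3 - <<'E'
from h import *
d=optics.read_camera("wrist");np.savez("w13",**d);cv2.imwrite("pics/w13.png",cv2.resize(d["color"],None,fx=1.25,fy=1.25,interpolation=2))
E
```

```text
time: 21.1
eef_pos: [0.5365, 0.2375, 0.1305]
tcp_rot: [0.999, 0.04, -0.0, 0.0]
contact_force: [-0.1, -0.6, -0.6]
opening: 0.368
finger_force: 40.2
time: 21.93
eef_pos: [0.6167, 0.0804, 0.08]
tcp_rot: [0.999, 0.05, -0.001, -0.0]
contact_force: [0.5, 0.2, -0.6]
opening: 0.369
finger_force: 40.2
```

View pics/w13.png

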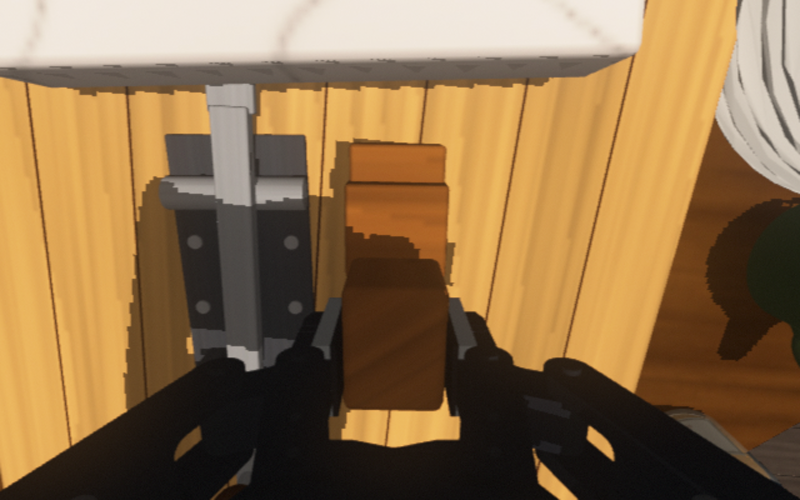

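The view shows the packing square in the grip, tongue forward with its tip at v≈145. The slab's lower front edge runs from (80,92) to (575,77). The bar is under the slab at u≈232, so the bay on the right is clear.

```bash
python3 - <<'E'
from h import *
d=np.load("w13.npz");c=(d["K"],d["R"],d["t"]);f=lambda x:(x+.5)/1.25-.5
for n,u,v,z in [("edgeL",80,92,61.5),("edge400",400,83,61.5),("edgeR",575,77,61.5),("topL",0,67,101),("topM",400,60,101),("topR",640,53,101),("tipL",351,145,99),("tipR",444,145,99),("shL",352,259,136),("shR",437,259,136),("bkL",342,403,136),("bkR",442,410,136),("bar",232,92,60)]:
    print(n,hit(c,f(u),f(v),z/1000).round(1))
E
```

```text
edgeL [684.  217.7  61.5]
edge400 [700.4  87.5  61.5]
edgeR [709.8  17.   61.5]
topL [689.3 215.2 101. ]
topM [704.1  88.4 101. ]
topR [713.6  13.1 101. ]
tipL [676.1 102.1  99. ]
tipR [679.2  70.8  99. ]
shL [647.9  96.3 136. ]
shR [650.2  73.  136. ]
bkL [601.8  95.9 136. ]
bkR [602.4  65.4 136. ]
bar [690.2 156.2  60. ]
```

```bash
python3 -m creep '[{"x":0,"y":2,"z":15,"rx":0,"ry":0,"rz":-1.1,"grip":0.2},{"x":0,"y":0,"z":15,"rx":0,"ry":0,"rz":0,"grip":0.2},{"x":0,"y":0,"z":9,"rx":0,"ry":0,"rz":0,"grip":0.2},{"x":0,"y":0,"z":4,"rx":0,"ry":0,"rz":0,"grip":0.2},{"x":0,"y":0,"z":1.5,"rx":0,"ry":0,"rz":0,"grip":0.2},{"x":0,"y":0,"z":0,"rx":0,"ry":0,"rz":0,"grip":0.2},{"x":0,"y":0,"z":0,"rx":0,"ry":0,"rz":0,"grip":0.2},{"x":0,"y":0,"z":0,"rx":0,"ry":0,"rz":0,"grip":0.2},{"x":0,"y":0,"z":0,"rx":0,"ry":0,"rz":0,"grip":0.2},{"x":0,"y":0,"z":0,"rx":0,"ry":0,"rz":0,"grip":0.2}]'
```

```text
time: 22.82
eef_pos: [0.6183, 0.0779, 0.0369]
tcp_rot: [0.998, 0.059, 0.001, 0.0]
contact_force: [1.1, -0.9, -0.7]
opening: 0.367
finger_force: 40.2
```

```bash
python3 -m creep '[{"x":0,"y":0,"z":1,"rx":0,"ry":0,"rz":0,"grip":0.2},{"x":0,"y":0,"z":1,"rx":0,"ry":0,"rz":0,"grip":0.2},{"x":0,"y":0,"z":1,"rx":0,"ry":0,"rz":0,"grip":0.2},{"x":0,"y":0,"z":0.5,"rx":0,"ry":0,"rz":0,"grip":0.2},{"x":0,"y":0,"z":0,"rx":0,"ry":0,"rz":0,"grip":0.2},{"x":0,"y":0,"z":0,"rx":0,"ry":0,"rz":0,"grip":0.2},{"x":0,"y":0,"z":0,"rx":0,"ry":0,"rz":0,"grip":0.2},{"x":0,"y":0,"z":0,"rx":0,"ry":0,"rz":0,"grip":0.2},{"x":0,"y":0,"z":0,"rx":0,"ry":0,"rz":0,"grip":0.2},{"x":0,"y":0,"z":0,"rx":0,"ry":0,"rz":0,"grip":0.2}]'
```

```text
time: 23.65
eef_pos: [0.618, 0.0779, 0.0333]
tcp_rot: [0.998, 0.059, 0.0, 0.0]
contact_force: [-3.5, -0.9, 5.0]
opening: 0.364
finger_force: 40.8
```

```bash
python3 -m creep '[{"x":0,"y":0,"z":-1,"rx":0,"ry":0,"rz":0,"grip":0.2},{"x":7,"y":0,"z":0,"rx":0,"ry":0,"rz":0,"grip":0.2},{"x":8,"y":0,"z":0,"rx":0,"ry":0,"rz":0,"grip":0.2},{"x":8,"y":0,"z":0,"rx":0,"ry":0,"rz":0,"grip":0.2},{"x":8,"y":0,"z":0,"rx":0,"ry":0,"rz":0,"grip":0.2},{"x":8,"y":0,"z":0,"rx":0,"ry":0,"rz":0,"grip":0.2},{"x":8,"y":0,"z":0,"rx":0,"ry":0,"rz":0,"grip":0.2},{"x":6,"y":0,"z":0,"rx":0,"ry":0,"rz":0,"grip":0.2},{"x":0,"y":0,"z":0,"rx":0,"ry":0,"rz":0,"grip":0.2},{"x":0,"y":0,"z":0,"rx":0,"ry":0,"rz":0,"grip":0.2}]'
python3 - <<'E'
from h import *
d=optics.read_camera("wrist");np.savez("w14",**d);g=d["color"].astype(int).sum(2)
for u in(290,300,310,320,330,340): print(u,g[100:260:5,u])
E
```

```text
time: 24.48
eef_pos: [0.6707, 0.0843, 0.0335]
tcp_rot: [0.998, 0.059, -0.0, -0.0]
contact_force: [-0.5, -0.5, -0.8]
opening: 0.372
finger_force: 40.2
290 [511 505 505 512 502 477 442 458 494 505 504 506 502 505 504 504 502 495
 498 497 493 470 405 110  99 100 100 103 101  97  90  93]
300 [506 510 505 501 490 480 467 482 501 504 508 506 505 503 502 501 501 495
 498 501 498 469 402 102 100  98  97 104 100  93 100  90]
310 [508 508 507 496 468 468 484 496 510 504 502 507 509 502 503 500 501 499
 494 496 493 473 404 108 104  98 100 104  97 100  92  92]
320 [507 508 506 482 437 445 488 502 503 507 503 507 507 505 501 502 502 500
 501 501 495 471 405 110  99  99 101 110 105  96  92  87]
330 [507 507 502 482 447 452 492 509 506 506 507 508 502 507 505 502 498 498
 501 498 501 472 408 108 107 102 102 102 105  95  89  90]
340 [508 508 499 489 465 470 497 505 508 502 507 506 506 508 506 502 501 499
 500 497 497 474 406 111 105 103 103 101  99  97  95  92]
```

```bash
python3 -m creep '[{"x":1.5,"y":0,"z":0,"rx":0,"ry":0,"rz":0,"grip":0.2},{"x":1.5,"y":0,"z":0,"rx":0,"ry":0,"rz":0,"grip":0.2},{"x":1.5,"y":0,"z":0,"rx":0,"ry":0,"rz":0,"grip":0.2},{"x":1.5,"y":0,"z":0,"rx":0,"ry":0,"rz":0,"grip":0.2},{"x":1,"y":0,"z":0,"rx":0,"ry":0,"rz":0,"grip":0.2},{"x":0,"y":0,"z":0,"rx":0,"ry":0,"rz":0,"grip":0.2},{"x":0,"y":0,"z":0,"rx":0,"ry":0,"rz":0,"grip":0.2},{"x":0,"y":0,"z":0,"rx":0,"ry":0,"rz":0,"grip":0.2},{"x":0,"y":0,"z":0,"rx":0,"ry":0,"rz":0,"grip":0.2},{"x":0,"y":0,"z":0,"rx":0,"ry":0,"rz":0,"grip":0.2}]'
```

```text
time: 25.37
eef_pos: [0.6774, 0.0851, 0.0338]
tcp_rot: [0.998, 0.059, -0.0, 0.0]
contact_force: [0.3, -0.1, -1.4]
opening: 0.364
finger_force: 40.2
```

```bash
python3 -m creep '[{"x":0.7,"y":0,"z":0,"rx":0,"ry":0,"rz":0,"grip":0.2},{"x":0,"y":0,"z":0,"rx":0,"ry":0,"rz":0,"grip":0.2},{"x":0.7,"y":0,"z":0,"rx":0,"ry":0,"rz":0,"grip":0.2},{"x":0,"y":0,"z":0,"rx":0,"ry":0,"rz":0,"grip":0.2},{"x":0.6,"y":0,"z":0,"rx":0,"ry":0,"rz":0,"grip":0.2},{"x":0,"y":0,"z":0,"rx":0,"ry":0,"rz":0,"grip":0.2},{"x":0,"y":0,"z":0,"rx":0,"ry":0,"rz":0,"grip":0.2},{"x":0,"y":0,"z":0,"rx":0,"ry":0,"rz":0,"grip":0.2},{"x":0,"y":0,"z":0,"rx":0,"ry":0,"rz":0,"grip":0.2},{"x":0,"y":0,"z":0,"rx":0,"ry":0,"rz":0,"grip":0.2}]'
python3 - <<'E'
from h import *
d=optics.read_camera("wrist");np.savez("w15",**d);c=(d["K"],d["R"],d["t"]);g=d["color"].astype(int).sum(2)
for u in(240,270,300,320,345,375,400): print(u,g[190:226:2,u])
for X in([702,89,61.5],[700,89,61.5],[702,89,101]):print(proj(c,X).round(1))
E
```

```text
time: 26.2
eef_pos: [0.6785, 0.0852, 0.0336]
tcp_rot: [0.998, 0.059, -0.001, 0.0]
contact_force: [-5.2, -1.3, 2.1]
opening: 0.371
finger_force: 40.3
240 [451 461 464 465 465 464 468 467 465 272 217 210 212 215 207 217 207 203]
270 [477 474 469 474 474 473 469 459 243 218 213 215 211 209 217 214 212 207]
300 [473 475 472 472 471 473 471 468 472 470 470 470 450 214 216 215 216 209]
320 [478 476 473 475 473 475 475 473 473 470 472 473 470 468 468 466 447 217]
345 [477 477 480 480 473 475 479 473 472 475 472 475 470 472 466 263 219 217]
375 [478 476 478 479 478 481 480 476 478 475 472 471 476 473 477 474 473 469]
400 [476 477 480 480 480 480 476 479 477 479 479 479 474 474 476 475 469 471]
[315.6 206.6]
[315.1 211. ]
[315.8 244.2]
```

```bash
python3 -m creep '[{"x":-0.3,"y":0,"z":0.4,"rx":0,"ry":0,"rz":0,"grip":0.3},{"x":0,"y":0,"z":0,"rx":0,"ry":0,"rz":0,"grip":0.38},{"x":0,"y":0,"z":0,"rx":0,"ry":0,"rz":0,"grip":0.42},{"x":0,"y":0,"z":0,"rx":0,"ry":0,"rz":0,"grip":0.5},{"x":0,"y":0,"z":0,"rx":0,"ry":0,"rz":0,"grip":0.52},{"x":0,"y":0,"z":0,"rx":0,"ry":0,"rz":0,"grip":0.52},{"x":0,"y":0,"z":-10,"rx":0,"ry":0,"rz":0,"grip":0.52},{"x":0,"y":0,"z":-25,"rx":0,"ry":0,"rz":0,"grip":0.52},{"x":0,"y":0,"z":-30,"rx":0,"ry":0,"rz":0,"grip":0.52},{"x":0,"y":0,"z":-30,"rx":0,"ry":0,"rz":0,"grip":0.52}]'
python3 - <<'E'
from h import *
s=ctrl.get_state()["eef_pos"];print(s)
d=optics.read_camera("wrist");np.savez("w16",**d);c=(d["K"],d["R"],d["t"]);g=d["color"].astype(int).sum(2)
cv2.imwrite("pics/w16.png",d["color"])
for n,X in (("shoulder top",[701.5,88.5,86]),("edge top",[703,88.5,101]),("back top",[660,84,86]),("edge top100",[692,180,101])):print(n,proj(c,X).round(1))
for u in range(220,430,14): print(u,g[140:290:6,u])
E
```

```text
time: 27.08
eef_pos: [0.6787, 0.0853, 0.1294]
tcp_rot: [0.998, 0.059, -0.001, -0.0]
contact_force: [1.7, -0.1, 0.5]
opening: 0.517
finger_force: 0.0
[0.67874522 0.08531729 0.12940021]
shoulder top [316.3 173.4]
edge top [316.7 176.3]
back top [315.6 235.5]
edge top100 [158.9 176.5]
220 [541 543 539 431 246 227 178 170 167 160 160 155 156 155 153 149 148 147
 148 351 348 297  37  44  37]
234 [542 540 539 277 245 232 179 176  94  94  85  80  78 147 154 145  72 145
 146  49  44  90 123 121  38]
248 [543 543 533 295 235 216 173 178  96  88  85  80  73 144 153 144  78 124
 117 120 122  84  49  47  49]
262 [538 504 480 512 247 229 191 188 178 176 170 171 166 163 159 151 155  46
  47  46  55  48  43  52  46]
276 [487 515 542 543 517 233 194 187 180 178 172 163 159 156 154 150 146 152
 147 153 144 150 169 163 263]
290 [536 548 544 544 541 233 171 150 145 142 138 143 141 141 253 330 347 343
 350 349 340 335 353 344 336]
304 [551 546 546 546 544 253 128 135 131 117 115 120 108 112 106 108 334 357
 352 349 361 365 360 365 371]
318 [548 548 548 548 547 499 203 230 218 132 121 117 115 116 111 122 360 374
 373 369 356 305 227 240 314]
332 [555 551 550 548 546 499 198 234 247 179 120 118 121 122 123 215 301 363
 362 365 361 361 360 364 371]
346 [555 551 552 548 549 502 378 380 377 379 380 379 383 379 378 379 379 381
 374 370 370 370 365 366 373]
360 [554 553 554 551 554 505 352 343 345 342 341 346 344 349 354 357 363 367
 364 363 352 347 346 343 348]
374 [556 559 556 554 551 504 369 365 359 359 364 367 376 382 389 388 384 138
  79  75  73  67  66  61  64]
388 [526 557 557 559 556 508 367 356 282 207 286 343 353 347 353 358 362 359
 303 138 136 130 135 127 163]
402 [555 532 543 555 554 508 370 364 357 352 345 352 346 334 308 309 314 316
 326 276  62  69  65  93  57]
416 [561 556 553 513 547 506 331 339 341 337 337 334 333 330 332 336 340 340
 341 332 327 327 311 205  64]
```

```bash
python3 -m creep '[{"x":-30.5,"y":-14.3,"z":0,"rx":0,"ry":0,"rz":0,"grip":0.65},{"x":-30.5,"y":-14.3,"z":0,"rx":0,"ry":0,"rz":0,"grip":0.65},{"x":-30.5,"y":-14.3,"z":0,"rx":0,"ry":0,"rz":0,"grip":0.65},{"x":-30.5,"y":-14.3,"z":0,"rx":0,"ry":0,"rz":0,"grip":0.65},{"x":-30.5,"y":-14.3,"z":0,"rx":0,"ry":0,"rz":0,"grip":0.65},{"x":-30.5,"y":-14.3,"z":0,"rx":0,"ry":0,"rz":2.1,"grip":0.65},{"x":0,"y":0,"z":0,"rx":0,"ry":0,"rz":0,"grip":0.65},{"x":0,"y":0,"z":0,"rx":0,"ry":0,"rz":0,"grip":0.65},{"x":0,"y":0,"z":0,"rx":0,"ry":0,"rz":0,"grip":0.65},{"x":0,"y":0,"z":0,"rx":0,"ry":0,"rz":0,"grip":0.65}]'
python3 - <<'E'
from h import *
d=optics.read_camera("wrist");np.savez("w17",**d);c=(d["K"],d["R"],d["t"]);g=d["color"].astype(int)
print(proj(c,[486,149,71]).round(1))
h=cv2.cvtColor(d["color"],cv2.COLOR_BGR2HSV)
for v in range(196,262,6): print(v,[tuple(int(x) for x in g[v,u]) for u in range(285,350,8)])
E
```

```text
time: 27.97
eef_pos: [0.489, 0.1485, 0.1295]
tcp_rot: [0.999, 0.041, 0.001, -0.0]
contact_force: [-0.0, 0.8, 0.1]
opening: 0.646
finger_force: 0.0
[315.8 206. ]
196 [(36, 68, 97), (27, 53, 79), (18, 29, 45), (14, 27, 44), (17, 30, 48), (20, 34, 52), (37, 71, 101), (37, 72, 103), (71, 143, 197)]
202 [(36, 70, 98), (29, 60, 86), (14, 28, 44), (15, 31, 49), (16, 31, 50), (18, 34, 53), (31, 56, 83), (41, 79, 112), (55, 113, 162)]
208 [(34, 69, 99), (31, 61, 88), (14, 29, 45), (16, 31, 50), (17, 33, 52), (17, 34, 52), (16, 33, 53), (41, 84, 119), (48, 97, 146)]
214 [(36, 70, 99), (33, 67, 96), (15, 30, 47), (14, 30, 48), (18, 33, 52), (19, 35, 54), (19, 44, 67), (78, 152, 209), (44, 89, 137)]
220 [(38, 71, 101), (35, 69, 100), (13, 28, 42), (12, 28, 48), (14, 31, 50), (17, 34, 53), (70, 140, 195), (78, 154, 211), (60, 120, 172)]
226 [(35, 69, 100), (63, 126, 179), (64, 131, 185), (16, 32, 49), (17, 32, 49), (19, 39, 61), (74, 148, 203), (79, 154, 210), (68, 138, 194)]
232 [(35, 70, 101), (77, 154, 210), (79, 157, 215), (82, 164, 221), (73, 146, 201), (72, 143, 197), (76, 150, 204), (77, 153, 209), (76, 152, 207)]
238 [(35, 71, 101), (77, 153, 210), (80, 157, 215), (80, 157, 215), (72, 141, 195), (74, 145, 199), (78, 152, 207), (77, 154, 209), (78, 155, 210)]
244 [(35, 69, 98), (73, 142, 196), (72, 142, 197), (75, 148, 203), (71, 141, 196), (75, 147, 202), (78, 151, 208), (77, 154, 210), (77, 153, 210)]
250 [(33, 65, 95), (72, 142, 197), (71, 142, 198), (76, 149, 204), (71, 141, 196), (75, 147, 202), (78, 155, 209), (78, 154, 211), (78, 151, 209)]
256 [(32, 62, 92), (73, 144, 198), (73, 144, 199), (76, 150, 205), (73, 145, 198), (76, 148, 203), (78, 154, 209), (78, 155, 211), (76, 153, 208)]
```

```bash
python3 -m creep '[{"x":-3,"y":-0.5,"z":20,"rx":0,"ry":0,"rz":0,"grip":0.65},{"x":0,"y":0,"z":25,"rx":0,"ry":0,"rz":0,"grip":0.65},{"x":0,"y":0,"z":25,"rx":0,"ry":0,"rz":0,"grip":0.65},{"x":0,"y":0,"z":20,"rx":0,"ry":0,"rz":0,"grip":0.65},{"x":0,"y":0,"z":8,"rx":0,"ry":0,"rz":0,"grip":0.65},{"x":0,"y":0,"z":3,"rx":0,"ry":0,"rz":0,"grip":0.65},{"x":0,"y":0,"z":0,"rx":0,"ry":0,"rz":0,"grip":0.65},{"x":0,"y":0,"z":0,"rx":0,"ry":0,"rz":0,"grip":0.5},{"x":0,"y":0,"z":0,"rx":0,"ry":0,"rz":0,"grip":0.4},{"x":0,"y":0,"z":0,"rx":0,"ry":0,"rz":0,"grip":0.3}]' 30 && python3 -m creep '[{"x":0,"y":0,"z":0,"rx":0,"ry":0,"rz":0,"grip":0.2},{"x":0,"y":0,"z":0,"rx":0,"ry":0,"rz":0,"grip":0.2},{"x":0,"y":0,"z":0,"rx":0,"ry":0,"rz":0,"grip":0.2},{"x":0,"y":0,"z":0,"rx":0,"ry":0,"rz":0,"grip":0.2},{"x":0,"y":0,"z":0.7,"rx":0,"ry":0,"rz":0,"grip":0.2},{"x":0,"y":0,"z":0.7,"rx":0,"ry":0,"rz":0,"grip":0.2},{"x":0,"y":0,"z":0.7,"rx":0,"ry":0,"rz":0,"grip":0.2},{"x":0,"y":0,"z":0.7,"rx":0,"ry":0,"rz":0,"grip":0.2},{"x":0,"y":0,"z":0,"rx":0,"ry":0,"rz":0,"grip":0.2},{"x":0,"y":0,"z":0,"rx":0,"ry":0,"rz":0,"grip":0.2}]' 60
```

```text
time: 28.85
eef_pos: [0.4857, 0.1491, 0.029]
tcp_rot: [0.999, 0.041, 0.002, 0.0]
contact_force: [-0.9, -0.1, 1.5]
opening: 0.307
finger_force: 25.1
time: 29.68
eef_pos: [0.4854, 0.1491, 0.0259]
tcp_rot: [0.999, 0.041, 0.001, -0.0]
contact_force: [-0.7, -0.8, 7.1]
opening: 0.292
finger_force: 58.9
```

```bash
python3 -m creep '[{"x":0,"y":2.8,"z":0,"rx":0,"ry":0,"rz":-0.7,"grip":0.2},{"x":0,"y":2.8,"z":0,"rx":0,"ry":0,"rz":-0.7,"grip":0.2},{"x":0,"y":2.8,"z":0,"rx":0,"ry":0,"rz":-0.7,"grip":0.2},{"x":0,"y":2.8,"z":0,"rx":0,"ry":0,"rz":-0.7,"grip":0.2},{"x":0,"y":2.8,"z":0,"rx":0,"ry":0,"rz":-0.7,"grip":0.2},{"x":0,"y":2.8,"z":0,"rx":0,"ry":0,"rz":-0.7,"grip":0.2},{"x":0,"y":2.8,"z":0,"rx":0,"ry":0,"rz":-0.7,"grip":0.2},{"x":0,"y":2.8,"z":0,"rx":0,"ry":0,"rz":-0.7,"grip":0.2},{"x":0,"y":2.8,"z":0,"rx":0,"ry":0,"rz":-0.7,"grip":0.2},{"x":0,"y":2.8,"z":0,"rx":0,"ry":0,"rz":-0.7,"grip":0.2}]'
python3 - <<'E'
from h import *
d=optics.read_camera("wrist");np.savez("w18",**d);c=(d["K"],d["R"],d["t"]);g=d["color"].astype(int).sum(2)
for v in(40,100,120): print(v,g[v,220:345:4])
E
```

```text
time: 30.52
eef_pos: [0.4882, 0.1231, 0.0256]
tcp_rot: [0.995, 0.103, 0.0, -0.002]
contact_force: [-1.4, 6.3, 7.0]
opening: 0.293
finger_force: 59.1
40 [204 211 206 202 200 200 189 197 194 201 205 205 202 197 200 201 199 205
 199 189 355 450 452 459 455 453 454 457 469 467 404 224]
100 [209 207 206 197 205 203 208 202 207 208 206 207 217 212 187 168 203 207
 205 122 384 453 454 453 456 450 453 459 453 450 228 224]
120 [216 217 212 210 208 210 216 205 206 207 208 208 206 203 143 204 201 209
 210 168 394 451 458 458 459 448 454 459 450 428 225 225]
```

```bash
python3 -m creep '[{"x":0,"y":0,"z":0,"rx":0,"ry":0,"rz":0,"grip":0.2},{"x":0.3,"y":0,"z":-1.2,"rx":0,"ry":0,"rz":0,"grip":0.2},{"x":0.4,"y":0,"z":-1.8,"rx":0,"ry":0,"rz":0,"grip":0.2},{"x":0.4,"y":0,"z":-1.8,"rx":0,"ry":0,"rz":0,"grip":0.2},{"x":0.4,"y":0,"z":-1.8,"rx":0,"ry":0,"rz":0,"grip":0.2},{"x":0.4,"y":0,"z":-1.8,"rx":0,"ry":0,"rz":0,"grip":0.2},{"x":0.4,"y":0,"z":-1.8,"rx":0,"ry":0,"rz":0,"grip":0.2},{"x":0.4,"y":0,"z":-1.8,"rx":0,"ry":0,"rz":0,"grip":0.2},{"x":0.4,"y":0,"z":-1.8,"rx":0,"ry":0,"rz":0,"grip":0.2},{"x":0.4,"y":0,"z":-1.8,"rx":0,"ry":0,"rz":0,"grip":0.2}]'
python3 -m creep '[{"x":0.4,"y":0,"z":-1.8,"rx":0,"ry":0,"rz":0,"grip":0.2},{"x":0.4,"y":0,"z":-1.8,"rx":0,"ry":0,"rz":0,"grip":0.2},{"x":0.4,"y":0,"z":-1.8,"rx":0,"ry":0,"rz":0,"grip":0.2},{"x":0.4,"y":0,"z":-1.8,"rx":0,"ry":0,"rz":0,"grip":0.2},{"x":0.4,"y":0,"z":-1.8,"rx":0,"ry":0,"rz":0,"grip":0.2},{"x":0.4,"y":0,"z":-1.8,"rx":0,"ry":0,"rz":0,"grip":0.2},{"x":0.4,"y":0,"z":-1.8,"rx":0,"ry":0,"rz":0,"grip":0.2},{"x":0,"y":0,"z":0,"rx":0,"ry":0,"rz":0,"grip":0.2},{"x":0,"y":0,"z":0,"rx":0,"ry":0,"rz":0,"grip":0.2},{"x":0,"y":0,"z":0,"rx":0,"ry":0,"rz":0,"grip":0.2}]'
```

```text
time: 31.4
eef_pos: [0.4903, 0.1224, 0.0398]
tcp_rot: [0.995, 0.103, -0.001, -0.0]
contact_force: [-3.2, 2.8, 1.3]
opening: 0.294
finger_force: 58.8
time: 32.23
eef_pos: [0.4942, 0.1226, 0.0528]
tcp_rot: [0.995, 0.102, 0.0, 0.0]
contact_force: [-0.5, -0.2, -1.9]
opening: 0.294
finger_force: 59.0
```

```bash
python3 -m creep '[{"x":0.5,"y":0,"z":-2.5,"rx":0,"ry":0,"rz":0,"grip":0.2},{"x":0.5,"y":0,"z":-2.5,"rx":0,"ry":0,"rz":0,"grip":0.2},{"x":0,"y":0,"z":0,"rx":0,"ry":0,"rz":0,"grip":0.2},{"x":-3,"y":0,"z":0,"rx":0,"ry":0,"rz":0,"grip":0.2},{"x":-5,"y":0,"z":0,"rx":0,"ry":0,"rz":0,"grip":0.2},{"x":-5,"y":0,"z":-0.3,"rx":0,"ry":0,"rz":0,"grip":0.2},{"x":-5,"y":0,"z":-0.3,"rx":0,"ry":0,"rz":0,"grip":0.2},{"x":-5,"y":0,"z":-0.3,"rx":0,"ry":0,"rz":0,"grip":0.2},{"x":-5,"y":0,"z":-0.3,"rx":0,"ry":0,"rz":0,"grip":0.2},{"x":-5,"y":0,"z":-0.3,"rx":0,"ry":0,"rz":0,"grip":0.2}]'
```

```text
time: 33.07
eef_pos: [0.4623, 0.116, 0.0594]
tcp_rot: [0.995, 0.102, 0.0, 0.0]
contact_force: [0.3, -1.0, -2.8]
opening: 0.288
finger_force: 59.0
```

```bash
python3 -m creep '[{"x":-1.5,"y":0,"z":4,"rx":0,"ry":0,"rz":0,"grip":0.2},{"x":-1.5,"y":0,"z":4,"rx":0,"ry":0,"rz":0,"grip":0.2},{"x":-1.5,"y":0,"z":4,"rx":0,"ry":0,"rz":0,"grip":0.2},{"x":-1.5,"y":0,"z":4,"rx":0,"ry":0,"rz":0,"grip":0.2},{"x":-1,"y":0,"z":4,"rx":0,"ry":0,"rz":0,"grip":0.2},{"x":-1,"y":0,"z":4,"rx":0,"ry":0,"rz":0,"grip":0.2},{"x":-1,"y":0,"z":4,"rx":0,"ry":0,"rz":0,"grip":0.2},{"x":-1,"y":0,"z":3.5,"rx":0,"ry":0,"rz":0,"grip":0.2},{"x":0,"y":0,"z":1.5,"rx":0,"ry":0,"rz":0,"grip":0.2},{"x":0,"y":0,"z":0.5,"rx":0,"ry":0,"rz":0,"grip":0.2}]' && python3 -m creep '[{"x":0,"y":0,"z":0.3,"rx":0,"ry":0,"rz":0,"grip":0.2},{"x":0,"y":0,"z":0,"rx":0,"ry":0,"rz":0,"grip":0.2},{"x":0,"y":0,"z":0,"rx":0,"ry":0,"rz":0,"grip":0.2},{"x":0,"y":0,"z":0,"rx":0,"ry":0,"rz":0,"grip":0.2},{"x":0,"y":0,"z":0,"rx":0,"ry":0,"rz":0,"grip":0.2},{"x":0,"y":0,"z":0,"rx":0,"ry":0,"rz":0,"grip":0.2},{"x":0,"y":0,"z":0,"rx":0,"ry":0,"rz":0,"grip":0.2},{"x":0,"y":0,"z":0,"rx":0,"ry":0,"rz":0,"grip":0.2},{"x":0,"y":0,"z":0,"rx":0,"ry":0,"rz":0,"grip":0.2},{"x":0,"y":0,"z":0,"rx":0,"ry":0,"rz":0,"grip":0.2}]' 30
```

```text
time: 33.9
eef_pos: [0.4531, 0.1141, 0.0256]
tcp_rot: [0.995, 0.102, -0.0, -0.0]
contact_force: [-0.2, -0.3, -1.0]
opening: 0.29
finger_force: 59.1
time: 34.73
eef_pos: [0.4531, 0.1141, 0.0255]
tcp_rot: [0.995, 0.102, -0.0, -0.0]
contact_force: [-0.3, -0.7, -1.1]
opening: 0.293
finger_force: 59.1
```

```bash
python3 -m creep '[{"x":0,"y":0,"z":0.5,"rx":0,"ry":0,"rz":0,"grip":0.2},{"x":0,"y":0,"z":0.4,"rx":0,"ry":0,"rz":0,"grip":0.2},{"x":0,"y":0,"z":0,"rx":0,"ry":0,"rz":0,"grip":0.25},{"x":0,"y":0,"z":0,"rx":0,"ry":0,"rz":0,"grip":0.32},{"x":0,"y":0,"z":0,"rx":0,"ry":0,"rz":0,"grip":0.36},{"x":0,"y":0,"z":0,"rx":0,"ry":0,"rz":0,"grip":0.5},{"x":0,"y":0,"z":0,"rx":0,"ry":0,"rz":0,"grip":0.6},{"x":0,"y":0,"z":0,"rx":0,"ry":0,"rz":0,"grip":0.6},{"x":0,"y":0,"z":-15,"rx":0,"ry":0,"rz":0,"grip":0.6},{"x":0,"y":0,"z":-25,"rx":0,"ry":0,"rz":0,"grip":0.6}]' && python3 -m creep '[{"x":0,"y":0,"z":-30,"rx":0,"ry":0,"rz":0,"grip":0.6},{"x":0,"y":0,"z":-30,"rx":0,"ry":0,"rz":0,"grip":0.6},{"x":0,"y":0,"z":-30,"rx":0,"ry":0,"rz":0,"grip":0.6},{"x":0,"y":0,"z":-30,"rx":0,"ry":0,"rz":0,"grip":0.6},{"x":15,"y":0,"z":0,"rx":0,"ry":0,"rz":0,"grip":0.6},{"x":30,"y":0,"z":0,"rx":0,"ry":0,"rz":0,"grip":0.6},{"x":30,"y":0,"z":0,"rx":0,"ry":0,"rz":0,"grip":0.6},{"x":30,"y":0,"z":0,"rx":0,"ry":0,"rz":0,"grip":0.6},{"x":15,"y":0,"z":0,"rx":0,"ry":0,"rz":0,"grip":0.6},{"x":0,"y":0,"z":0,"rx":0,"ry":0,"rz":0,"grip":0.6}]'
python3 - <<'E'
from h import *
d=optics.read_camera("wrist");np.savez("w19",**d);c=(d["K"],d["R"],d["t"]);g=d["color"].astype(int).sum(2)
S=ctrl.get_state();print(S["eef_pos"],-c[1].T@c[2])
for n,X in (("edge@88",[701,88,56]),("edge@160",[693,160,56]),("head front top",[701,88,86]),("head back top",[659,84,86]),("tip",[675,160,58]),("fulcrum",[645,153,52])):print(n,proj(c,X).round(1))
u0=int(proj(c,[690,87,80])[0]);print([ (u,g[0:200:8,u].tolist()) for u in (u0-8,u0,u0+8)])
u1=int(proj(c,[675,160,58])[0]);print([ (u,g[0:200:8,u].tolist()) for u in range(u1-24,u1+25,8)])
E
```

```text
time: 35.57
eef_pos: [0.4505, 0.1139, 0.0624]
tcp_rot: [0.995, 0.102, -0.003, -0.0]
contact_force: [-0.3, -0.2, 0.4]
opening: 0.598
finger_force: 0.0
time: 36.4
eef_pos: [0.573, 0.1386, 0.1845]
tcp_rot: [0.995, 0.102, 0.001, 0.0]
contact_force: [-0.2, -0.2, -0.2]
opening: 0.596
finger_force: 0.0
[0.57127615 0.13848012 0.18421471] [0.63976257 0.15360266 0.35447118]
edge@88 [412.   37.2]
edge@160 [320.9  27.9]
head front top [423.4  30. ]
head back top [412.4  91.8]
tip [316.3  51.7]
fulcrum [317.1  92.3]
[(409, [643, 639, 636, 310, 235, 296, 285, 279, 276, 278, 280, 292, 378, 411, 432, 443, 449, 442, 455, 462, 461, 462, 458, 455, 469]), (417, [641, 643, 638, 289, 202, 299, 278, 296, 271, 283, 291, 288, 429, 440, 450, 458, 463, 462, 455, 453, 456, 471, 457, 453, 416]), (425, [642, 642, 636, 463, 222, 290, 288, 270, 286, 279, 294, 286, 444, 458, 458, 441, 436, 416, 434, 444, 436, 424, 428, 446, 452])]
[(292, [642, 440, 234, 220, 435, 437, 435, 233, 218, 214, 323, 481, 315, 208, 210, 209, 206, 206, 203, 202, 104, 106, 108, 108, 105]), (300, [642, 510, 230, 236, 467, 464, 461, 338, 221, 220, 244, 469, 350, 213, 213, 209, 205, 205, 203, 198, 149, 109, 112, 111, 193]), (308, [647, 539, 225, 226, 276, 452, 342, 208, 218, 213, 186, 474, 381, 219, 217, 220, 178, 207, 212, 165, 127, 112, 107, 116, 191]), (316, [641, 565, 248, 231, 443, 472, 475, 493, 493, 489, 482, 417, 470, 476, 473, 468, 466, 459, 462, 461, 456, 206, 211, 209, 459]), (324, [641, 592, 249, 231, 231, 450, 445, 498, 500, 493, 483, 383, 484, 486, 484, 484, 486, 482, 483, 477, 464, 212, 212, 213, 459]), (332, [641, 616, 246, 221, 215, 433, 450, 507, 510, 497, 500, 374, 503, 483, 467, 442, 358, 286, 227, 227, 283, 207, 210, 208, 216]), (340, [641, 634, 274, 232, 213, 425, 424, 429, 226, 224, 226, 373, 485, 152, 222, 222, 221, 220, 270, 214, 428, 465, 438, 433, 431])]
```

```bash
python3 - <<'E'
from h import *
d=np.load("w19.npz");c=(d["K"],d["R"],d["t"]);g=d["color"].astype(int)
for v in list(range(14,46,2))+list(range(84,100,2)): print(v,[g[v,u].tolist() for u in(395,402,409,417,425,433,450)])
for x in(699,701,703): print(x,[proj(c,[x,88,z]).round(1).tolist() for z in(56,86,96)],proj(c,[x-42,83,86]).round(1))
im=np.zeros(1)
# slab edge lower line away from the packing
for u in(250,280,360,450,470): print(u,g[10:50:2,u].sum(1))
E
```

```text
14 [[197, 212, 227], [198, 213, 227], [198, 213, 228], [199, 212, 228], [199, 213, 228], [199, 214, 227], [199, 214, 228]]
16 [[187, 201, 217], [193, 208, 223], [197, 212, 227], [199, 212, 227], [198, 211, 227], [198, 214, 227], [200, 214, 228]]
18 [[170, 183, 199], [177, 191, 207], [184, 198, 214], [192, 207, 223], [199, 212, 227], [197, 213, 226], [200, 214, 227]]
20 [[148, 162, 177], [160, 174, 188], [167, 180, 197], [175, 189, 205], [184, 198, 214], [193, 208, 223], [199, 212, 227]]
22 [[99, 108, 120], [121, 133, 146], [142, 155, 169], [159, 173, 187], [167, 181, 197], [175, 190, 206], [194, 207, 223]]
24 [[72, 81, 91], [75, 84, 93], [93, 103, 114], [87, 96, 106], [141, 154, 168], [157, 170, 186], [176, 190, 206]]
26 [[66, 74, 85], [71, 79, 91], [73, 81, 91], [72, 80, 91], [92, 100, 111], [117, 128, 140], [158, 172, 187]]
28 [[66, 73, 83], [66, 73, 84], [72, 79, 90], [73, 82, 92], [74, 82, 92], [74, 84, 95], [91, 100, 111]]
30 [[65, 72, 82], [62, 72, 86], [68, 75, 87], [70, 77, 88], [67, 75, 85], [71, 80, 90], [75, 82, 94]]
32 [[63, 71, 82], [42, 74, 121], [43, 74, 118], [50, 65,
[... 1506 characters left out ...]
40, 193], [79, 156, 213], [84, 160, 218], [70, 137, 192], [81, 160, 218]]
699 [[411.3, 39.9], [422.6, 33.0], [426.9, 30.4]] [413.   94.8]
701 [[412.0, 37.2], [423.4, 30.0], [427.8, 27.2]] [413.7  92.1]
703 [[412.7, 34.5], [424.2, 27.0], [428.6, 24.1]] [414.5  89.3]
250 [234 233 229 222 224 218 219 254 434 434 432 427 427 429 431 428 435 436
 430 431]
280 [245 241 238 231 233 227 206 203 200 227 388 393 393 396 396 397 400 403
 408 408]
360 [626 584 525 438 286 225 210 208 211 213 219 237 237 230 261 435 428 421
 442 447]
450 [642 641 641 642 641 638 624 572 517 302 251 246 240 234 222 228 219 214
 215 397]
470 [643 644 642 643 640 642 641 638 589 536 432 270 252 245 236 233 230 227
 232 228]
```

```bash
python3 -c "
from plant import sign_off
print(sign_off())"
```

```text
the job is handed in; nothing more can be done
None
```

I handed the job in at about 36 s: the slab's front edge rests on the packing, and the bar is drawn out and lying on the stand. The packing's shoulder is within about 2 mm of the edge; I haven't seen the judge's result.

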